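# Set the docking nest's guide roller with the gauge and pack the batch

### The arm

A 6-joint arm with a two-finger parallel gripper is mounted at the origin on the work surface. World frame = base frame: x ahead of the robot, y to its left, z up, the work surface at z = 0. Lengths are in m, angles in rad, forces in N, time in s.
With the tool pointing down it reaches from about 0.35 to 0.85 m from the base axis. Payload 8.1 kg.
Tool frame: the origin (TCP) lies at the very end of the fingers, on their centre line; the grasp point (between the pads) lies robot.hold_point_z behind it (robot.hold_point_z is the distance from the TCP to the grasp point, in m); z points along the fingers, y is the direction in which the jaws open and shut (so a half turn about z gives the same grasp; the last joint's range is limited). The gripper opens to 93 mm and grips with 3 to 60 N. Pads are 15 mm wide; open, the fingers measure 128 mm over their backs; the gripper's body (75 mm by 188 mm) begins 65 mm behind the grasp point.
Start: joints at [-1.194, 0.13, 1.488, -0, 1.523, -0.085], TCP at [0.267, -0.537, 0.219] pointing down, gripper open.
Joint ranges: [-2.96, 2.96], [-0.89, 2.26], [0.02, 2.5], [-1.34, 4.48], [0, 2.73], [-2.66, 2.66]. Speed limits (rad/s): [2.39, 2.39, 2.79, 3.14, 3.14, 3.14].

### API

Orientations are given as a rotation vector (axis times angle).
In Python, from plant import robot, cams gives the robot as it stands. The module is installed in compiled form; this text tells all that it offers.
- The arm moves only by the tool step_arm, never from a script. Its argument "deltas" is a list of rows, each an object with "offset": the shift along the tool's x, y, z in cm, a list of three; "roll": the turn about the tool's z in rad. In form: [{"offset": [x, y, z], "roll": roll}, ...]. A call has 1 to 12 rows; each row shifts and turns the commanded pose from where the row before left it, along the tool's axes as they then stand; what a row does not reach is not made up. A row lasts 1/8 s, in which the tool goes at most 62.5 mm and 10.7 degrees, less where a joint would pass 70% of its speed; a pose out of reach is approached as far as the arm can. A call with a gripper value outside its range is refused whole. "fingers" is the finger opening in cm, from 0 to 9.3, set as the call begins (left out, the last holds). The fingers move at their own pace and stop on an object; "grip_force" is the grip in N (left out, the last holds). Time passes only in rows, so rows that do not move let the fingers close. It gives the time, the measured TCP pose, the force and the opening at its end, in the units of the state.
- robot.read_state(): the state, without advancing time (a new reading comes with each control period).
- cams.read_camera(name): name is "scene" or "top"; returns a dict with "pixels" (480x640x3 uint8, red, green, blue), "fx", "fy", "cx", "cy" (pixels), "extrinsics" (4x4, takes a point from world to camera coordinates). Camera axes: x right, y down, z forward; pixel columns grow to the right and rows downward; lengths in m; the calibration is good to about 2 mm. A picture is of the moment at which its call begins. There is no depth.
- robot.close_job(): hands the job in, once; it reports no verdict.
Trained networks look in a picture, given as the dict that the camera call returned (one of the last four; its "shot" number tells which), for a name from the list of things; names that differ only in an ending like _2 or _b are one class to them, and where a whole thing is asked for, a point or a joint stands for the part that bears it (a point fixed in the world has none). Each returns a list of dicts, best first, with "score" (0 to 1); they miss things now and then, are a little off and sometimes report something else, mostly with a low value. They report only what shows in the picture. A call takes as long as a camera call. They do not tell look-alikes from the thing itself.
- cams.boxes_of(picture, thing): "xy" ([column, row] in pixels, amid what is visible of it).
- cams.silhouettes(picture, thing): "mask" (480x640 bool, what is visible of it) and "xy" ([column, row] in pixels, amid what is visible of it).
- cams.pinpoint(picture, thing): "xy" ([column, row] in pixels: a listed point, or the origin of a listed thing).
The state is a dict: "t": time; "q": joint angles; "dq": joint speeds; "joint_torque": joint torques, N m; "tool_pos": TCP position; "orientation": TCP orientation; "force": force on the tool from outside, world axes, zero at the start; "wrist_torque": the same for the moment, N m; "opening": finger opening in m.
Only numpy, scipy, OpenCV 4.12 (cv2) and the standard library are available. Lean on these libraries where they do the work, as an engineer would, in place of code of your own. Each camera call takes 0.05 s, during which the arm holds its last target. There are 200 camera calls.

### The job

Set the docking nest for this batch: lay the width gauge on the nest along the guide rail, nose well past the eccentric roller, and turn the roller by its hexagon until the gauge just slides between roller and rail with about a millimetre of play, then slide the gauge back out along the rail to prove it. Pack the gauge and every control module on the bench into the grey carrying case, lying flat in a single layer, and shut the lid fully; leave the roller at its setting and the other things on the bench where they are.

Things in the scene. Friction and masses are not known exactly. Their poses are not given: they have to be found in the camera images.
- nest: Docking nest: aluminium plate 260 x 130 x 12 mm, fixed to the bench. Origin under the plate's centre, plate top at z = 12 mm; x runs along the guide rail, away from the robot, y across it to the left. The eccentric guide roller stands opposite the rail; the channel between them is open above and at its near (-x) end.
- rail (a point): Middle of the guide rail's inner face where it meets the plate: x = 0, y = -46, z = 12 mm in the nest's frame. The steel rail runs along the nest's x from -125 to 125 mm, 16 mm wide, its top 12 mm above the plate; the inner face looks to the nest's +y.
- dock (a point): Front face of the black test connector that closes the channel's far end, at plate height: x = 101, y = -27, z = 12 mm in the nest's frame. Block 24 mm thick, 44 mm wide, its top 26 mm above the plate.
- roller (a joint): Angle of the eccentric roller about its upright bolt, rad, counter-clockwise positive from above, -2.6 to 2.6; it stays where it is left (friction 0.15 N m). Bolt axis at x = 40, y = 11 mm in the nest's frame. At 0 the disc is farthest from the rail; gap between rail and disc = 35 mm + 6 mm x cos(angle), so turning either way from 0 narrows it.
- roller_hex (a point): Centre of the top of the roller bolt's hexagon head, on the bolt's axis, 38 mm above the plate: dark steel, 24 mm across flats, 22 mm tall above the disc; turn the roller by it. The point turns with the roller; its x axis is square to one pair of flats, the others lie 60 and 120 degrees from it.
- roller_rim_centre (a point): Centre of the roller's steel disc (radius 22 mm, top 16 mm above the plate), on its top face; it lies 6 mm off the bolt's axis. A black dot marks the high side. Gap between rail and disc = this point's y in the nest's frame + 24 mm.
- gauge: Width gauge, loose, 0.16 kg: aluminium bar 140 x 34 x 14 mm (34 mm is the modules' width) with a half-round nose of radius 17 mm at its +x end, and an upright black grip, 30 mm (x) by 16 mm (y), from the bar's top up to 40 mm, centred at x = -35 mm. Origin under the middle of the bar, z up, x towards the nose.
- gauge_nose (a point): Tip of the gauge's round nose, on its underside, 70 mm ahead of its origin.
- lid (a joint): Angle of the carrying case's lid, rad: 0 shut, 1.9 fully open (leaning back). Hinged on the rim at the case's +x side, the robot's left; below about 1.5 rad it falls shut by its own weight. A flat grey panel 178 mm (hinge to free edge) by 288 mm, 6 mm thick, 0.22 kg.
- lid_edge (a point): Middle of the lid's free edge, 178 mm from the hinge line, half way through its thickness; shut, it overhangs the case's front wall by 10 mm.
- case_floor (a point): Centre of the carrying case's inner floor, 4 mm above the bench. Open grey box fixed to the bench, 168 (x) by 288 (y) by 52 mm high outside, walls 4 mm; inside 160 x 280 mm, 48 mm deep. x points to the hinged side, the robot's left; the hinge line runs along y at x = 84 mm, 48.5 mm above this point.
- module0_mid (a point): Plug-in control module, loose: black housing 64 x 34 x 16 mm with an aluminium finned cooling rib on top, 44 mm (x) by 14 mm (y), 14 mm tall (overall height 30 mm), centred; connector at the +x end. About 0.09 kg. This point is the module's middle, 15 mm above its underside, with the module's axes (z up). Three to five modules are on the bench; None if absent.
- module1_mid (a point): Plug-in control module, loose: black housing 64 x 34 x 16 mm with an aluminium finned cooling rib on top, 44 mm (x) by 14 mm (y), 14 mm tall (overall height 30 mm), centred; connector at the +x end. About 0.09 kg. This point is the module's middle, 15 mm above its underside, with the module's axes (z up). Three to five modules are on the bench; None if absent.
- module2_mid (a point): Plug-in control module, loose: black housing 64 x 34 x 16 mm with an aluminium finned cooling rib on top, 44 mm (x) by 14 mm (y), 14 mm tall (overall height 30 mm), centred; connector at the +x end. About 0.09 kg. This point is the module's middle, 15 mm above its underside, with the module's axes (z up). Three to five modules are on the bench; None if absent.
- module3_mid (a point): Plug-in control module, loose: black housing 64 x 34 x 16 mm with an aluminium finned cooling rib on top, 44 mm (x) by 14 mm (y), 14 mm tall (overall height 30 mm), centred; connector at the +x end. About 0.09 kg. This point is the module's middle, 15 mm above its underside, with the module's axes (z up). Three to five modules are on the bench; None if absent.
- module4_mid (a point): Plug-in control module, loose: black housing 64 x 34 x 16 mm with an aluminium finned cooling rib on top, 44 mm (x) by 14 mm (y), 14 mm tall (overall height 30 mm), centred; connector at the +x end. About 0.09 kg. This point is the module's middle, 15 mm above its underside, with the module's axes (z up). Three to five modules are on the bench; None if absent.
- solder_reel: Reel of solder, 52 mm across, 34 mm high; a bystander, to be left alone. Origin under its centre.
- adapter: Cream cable adapter, 58 x 32 x 14 mm, no rib; a bystander, to be left alone. Origin under its centre.
- mug: White mug, 80 mm across, 95 mm high; a bystander, to be left alone. Origin under its centre.
- multimeter: Black hand multimeter, 75 x 150 x 32 mm; a bystander, to be left alone. Origin under its centre.
- screwdriver: Screwdriver lying down; a bystander, to be left alone. Origin under its centre.
- tape_roll: Roll of black tape, 76 mm across, 19 mm high; a bystander, to be left alone. Origin under its centre.
- screw_jar: Glass jar with a steel cap, 60 mm across, 70 mm high; a bystander, to be left alone. Origin under its centre.
Things that resemble listed ones, but are neither listed nor needed, are in the scene too. What is shaped like the part that bears module1_mid but orange is not meant.

How it is judged:
On the way, in this order (a step that is already met when the one before it is completed fails the run):
1. the gauge lies flat on the nest against the rail with its nose at least 20 mm past the roller's bolt, and the roller is set (play 0.3 to 2.3 mm) (x of gauge_nose in the frame of nest between 0.06 and 0.104 m and y of gauge_nose in the frame of nest between -0.038 and -0.02 m and z of gauge_nose in the frame of nest below 0.019 m and angle between the x axis of gauge and the x axis of nest, either way round below 0.12 rad and y of roller_rim_centre in the frame of nest between 0.0103 and 0.0123 m), for 0.3 s.
2. the gauge, still flat along the rail, is being slid back through the set gap (x of gauge_nose in the frame of nest between 0.02 and 0.055 m and y of gauge_nose in the frame of nest between -0.038 and -0.02 m and z of gauge_nose in the frame of nest below 0.019 m and angle between the x axis of gauge and the x axis of nest, either way round below 0.12 rad and y of roller_rim_centre in the frame of nest between 0.0103 and 0.0123 m), for 0.04 s.
3. the gauge's nose has come out of the gap along the rail, the setting kept (x of gauge_nose in the frame of nest between -0.1 and 0.014 m and y of gauge_nose in the frame of nest between -0.038 and -0.02 m and z of gauge_nose in the frame of nest below 0.019 m and angle between the x axis of gauge and the x axis of nest, either way round below 0.12 rad and y of roller_rim_centre in the frame of nest between 0.0103 and 0.0123 m), for 0.04 s.
At the end, for the whole second after the job is handed in: The gap between rail and roller is 34.3 to 36.3 mm (gauge 34 mm), the gauge and every module that is present lie flat on the case's floor within its walls (no module standing on end or on top of another thing), and the lid is shut to within 0.05 rad (y of roller_rim_centre in the frame of nest between 0.0103 and 0.0123 m and x of module0_mid in the frame of case_floor between -0.08 and 0.08 m and y of module0_mid in the frame of case_floor between -0.14 and 0.14 m and z of each of module0_mid, module1_mid, module2_mid, module3_mid, module4_mid in the frame of case_floor below 0.027 m and x of module1_mid in the frame of case_floor between -0.08 and 0.08 m and y of module1_mid in the frame of case_floor between -0.14 and 0.14 m and x of module2_mid in the frame of case_floor between -0.08 and 0.08 m and y of module2_mid in the frame of case_floor between -0.14 and 0.14 m and x of module3_mid in the frame of case_floor between -0.08 and 0.08 m and y of module3_mid in the frame of case_floor between -0.14 and 0.14 m and x of module4_mid in the frame of case_floor between -0.08 and 0.08 m and y of module4_mid in the frame of case_floor between -0.14 and 0.14 m and x of gauge in the frame of case_floor between -0.08 and 0.08 m and y of gauge in the frame of case_floor between -0.14 and 0.14 m and z of gauge in the frame of case_floor below 0.012 m and x of gauge_nose in the frame of case_floor between -0.08 and 0.08 m and y of gauge_nose in the frame of case_floor between -0.14 and 0.14 m and z of gauge_nose in the frame of case_floor below 0.02 m and linear speed of gauge below 0.03 m/s and value of joint lid below 0.05 rad); the robot touches nothing.
It fails at once if a bystander on the bench (solder reel, cable adapter, mug, multimeter, screwdriver, tape roll, jar) is shifted by more than 60 mm (distance of any of solder_reel, adapter, mug, multimeter, screwdriver, tape_roll, screw_jar from where it was at the start of the episode above 0.06 m).
Of module0, module1, module2, module3, module4 only 3 to 5 are there at a start; the rules pass over those that are not, and their reading is None.
At some moment in a run one of module0, module1, module2, module3, module4 may be knocked a few centimetres aside while the robot is not near it.
Once in a run the grip may slacken for a moment while it holds something.
It also fails if it takes over 210 s, if anything falls off the work surface, if the arm or the gripper's body presses on something with over 40 N, if the wrist force passes 120 N, or if a joint passes its speed limit or range.

## Working session

There is one attempt and no reset: what is moved stays moved. The work goes in short steps, Python scripts to look and compute and a tool call to move; the robot and the scene stay as the last step left them, time stands still between calls to the robot, and variables do not carry over. Pictures are saved under pics/ and viewed, about 12 in all and at most 16, crops included, and the job is handed in when it is done.

Besides the shell and the picture viewer there is one more tool, called as name(argument=value, ...) on one line, values as JSON. step_arm: Moves the arm, as the interface text tells. Its arguments: {"type":"object","properties":{"deltas":{"type":"array"},"fingers":{"type":"number"},"grip_force":{"type":"number"}},"required":["deltas"]}

```bash
mkdir -p pics
cat > h.py <<'E'
import numpy as np, cv2
from plant import robot, cams
from scipy.spatial.transform import Rotation as R
def shot(n): return cams.read_camera(n)
def save(p,name,crop=None,scale=1):
    im=p["pixels"][:,:,::-1]
    if crop: x0,y0,x1,y1=crop; im=im[y0:y1,x0:x1]
    if scale!=1: im=cv2.resize(im,None,fx=scale,fy=scale,interpolation=cv2.INTER_CUBIC)
    cv2.imwrite("pics/"+name,im)
def ray(p,xy,z):
    E=p["extrinsics"]; Rm,t=E[:3,:3],E[:3,3]
    d=Rm.T@np.array([(xy[0]-p["cx"])/p["fx"],(xy[1]-p["cy"])/p["fy"],1.]); c=-Rm.T@t
    return c+d*(z-c[2])/d[2]
def proj(p,X):
    E=p["extrinsics"]; c=E[:3,:3]@np.array(X)+E[:3,3]
    return np.array([p["fx"]*c[0]/c[2]+p["cx"],p["fy"]*c[1]/c[2]+p["cy"]])
E
cat > a.py <<'E'
from h import *
np.set_printoptions(precision=4,suppress=True)
s=robot.read_state(); print(s, robot.hold_point_z)
for n in("top","scene"):
    p=shot(n); save(p,n+"0.png")
    print(n,p["fx"],p["fy"],p["cx"],p["cy"],"\n",p["extrinsics"], "campos",-p["extrinsics"][:3,:3].T@p["extrinsics"][:3,3])
    for th,z in [("nest",0),("rail",.012),("dock",.012),("roller_hex",.05),("roller_rim_centre",.028),("gauge",0),("gauge_nose",0),("lid_edge",.1),("case_floor",.004),("module0_mid",.015),("adapter",0),("solder_reel",0),("mug",0),("multimeter",0),("screwdriver",0),("tape_roll",0),("screw_jar",0)]:
        print(th,[(np.round(d["score"],2),np.round(d["xy"],1),ray(p,d["xy"],z)[:2].round(3)) for d in cams.pinpoint(p,th)][:8])
E
python3 a.py
```

```text
{'t': 0.0, 'q': array([-1.1944,  0.1311,  1.4893,  0.    ,  1.523 , -0.0854]), 'dq': array([ 0.0001, -0.0015, -0.0007, -0.001 ,  0.0012, -0.0002]), 'joint_torque': array([  0.003 , -55.9841, -49.1757,   0.077 ,   0.0353,  -0.0001]), 'tool_pos': array([ 0.2672, -0.5366,  0.2176]), 'orientation': array([-3.0565, -0.7186,  0.0004]), 'force': array([-0.4559,  1.0356, -0.1378]), 'wrist_torque': array([0.0191, 0.0722, 0.0042]), 'opening': 0.0928369303189825} 0.0188
top 489.56619698664804 489.56619698664804 313.9895977149368 239.45994976962268 
 [[-0.0271 -0.9996 -0.0009  0.0086]
 [-0.9908  0.027  -0.1327  0.5552]
 [ 0.1326 -0.0027 -0.9912  0.9826]
 [ 0.      0.      0.      1.    ]] campos [ 0.4199 -0.0038  1.0476]
nest [(np.float64(0.61), array([450.5, 231.2]), array([ 0.57 , -0.302])), (np.float64(0.33), array([443.6, 208.4]), array([ 0.621, -0.29 ])), (np.float64(0.2), array([263.8, 199.8]), array([0.65 , 0.101]))]
rail [(np.float64(0.79), array([474.8, 229.5]), array([ 0.571, -0.351])), (np.float64(0.19), array([287.5, 336.9]), array([0.356, 0.054]))]
dock [(np.float64(0.76), array([46
[... 3352 characters left out ...]
1), array([199.8, 267.4]), array([ 0.346, -0.18 ]))]
multimeter [(np.float64(0.58), array([402.3, 321.2]), array([ 0.789, -0.077])), (np.float64(0.44), array([274.5, 385.3]), array([ 0.668, -0.32 ]))]
screwdriver [(np.float64(0.78), array([436.9, 248. ]), array([0.761, 0.161])), (np.float64(0.62), array([381.5, 240.3]), array([0.641, 0.118]))]
tape_roll [(np.float64(0.87), array([342.9, 378.3]), array([ 0.758, -0.246])), (np.float64(0.25), array([362.4, 192. ]), array([0.501, 0.274]))]
screw_jar [(np.float64(0.89), array([445.3, 208.5]), array([0.719, 0.32 ])), (np.float64(0.6), array([401. , 320.6]), array([ 0.786, -0.077])), (np.float64(0.42), array([362. , 189.8]), array([0.495, 0.283]))]
```

View pics/top0.png

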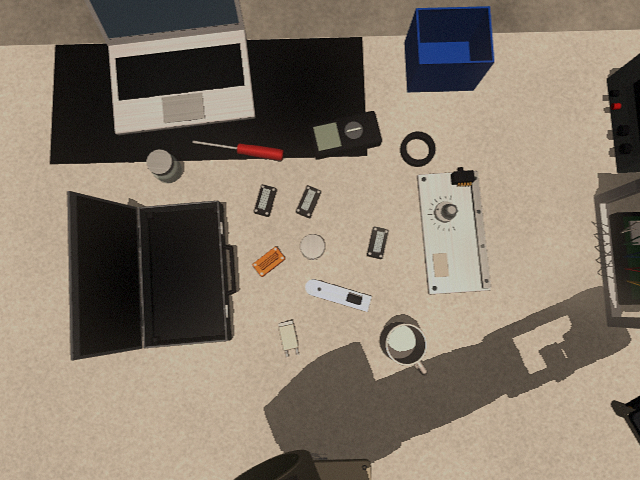

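View pics/scene0.png

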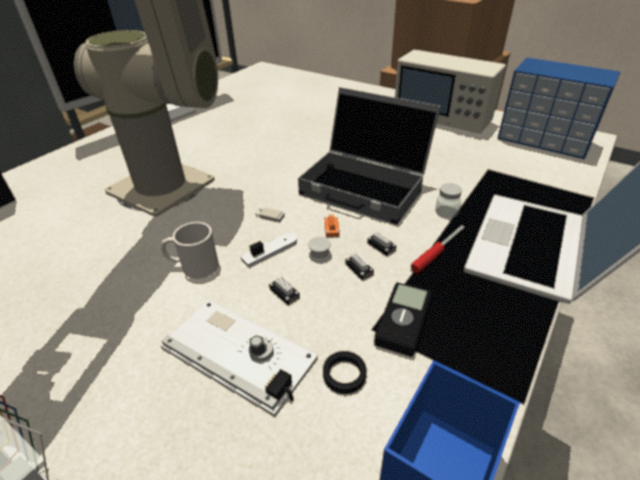

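```bash
cat > b.py <<'E'
from h import *
np.set_printoptions(precision=4,suppress=True)
p=shot("top"); save(p,"nest.png",(405,160,505,300),4); save(p,"mods.png",(240,170,400,320),4)
for th,z in [("module0_mid",.015),("gauge",.014),("nest",.012),("roller_hex",.05)]:
    for d in cams.silhouettes(p,th)[:6]:
        m=d["mask"].astype(np.uint8); r,c=np.nonzero(m)
        P=np.array([ray(p,(a,b),z)[:2] for a,b in zip(c,r)]).astype(np.float32)*1000
        (cx,cy),(w,h),a=cv2.minAreaRect(P)
        u=np.linalg.svd(P-P.mean(0),full_matrices=False)[2][0]
        print(th,round(d["score"],2),d["xy"],len(r),"mm rect",np.round([cx,cy,w,h,a],1),"mean",P.mean(0),"axis deg",np.degrees(np.arctan2(u[1],u[0])).round(1), "rgb",p["pixels"][m>0].mean(0).round())
E
python3 b.py
```

```text
gauge 0.91 [339.9, 295.4] 1000 mm rect [441.3 -51.4 137.7  35.6  69. ] mean [440.7623 -52.6885] axis deg 71.2 rgb [175. 174. 176.]
gauge 0.62 [444.9, 211.8] 372 mm rect [ 610.6 -287.5   42.1   48.3   42.8] mean [ 609.9678 -287.9616] axis deg -60.1 rgb [123. 115. 104.]
gauge 0.2 [263.3, 200.3] 467 mm rect [645.8  97.7  35.5  65.   71.2] mean [644.9659  98.5596] axis deg 163.5 rgb [93. 87. 78.]
nest 0.81 [454.2, 233.7] 7556 mm rect [ 572.1 -302.8  267.2  137.1    2.6] mean [ 567.7484 -303.0731] axis deg -177.6 rgb [175. 170. 155.]
nest 0.54 [315.0, 246.8] 499 mm rect [543.6  -0.9  49.   53.6  88.4] mean [543.3199  -1.173 ] axis deg -173.6 rgb [184. 171. 155.]
roller_hex 0.31 [344.1, 136.6] 2585 mm rect [775.2 -76.2  83.7 150.    9.8] mean [775.2518 -76.2176] axis deg 100.8 rgb [61. 58. 49.]
```

View pics/nest.png

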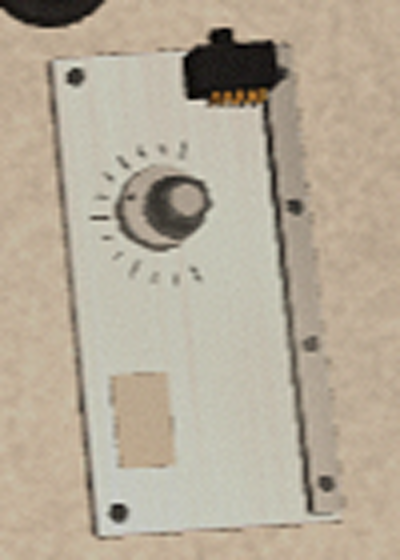

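View pics/mods.png

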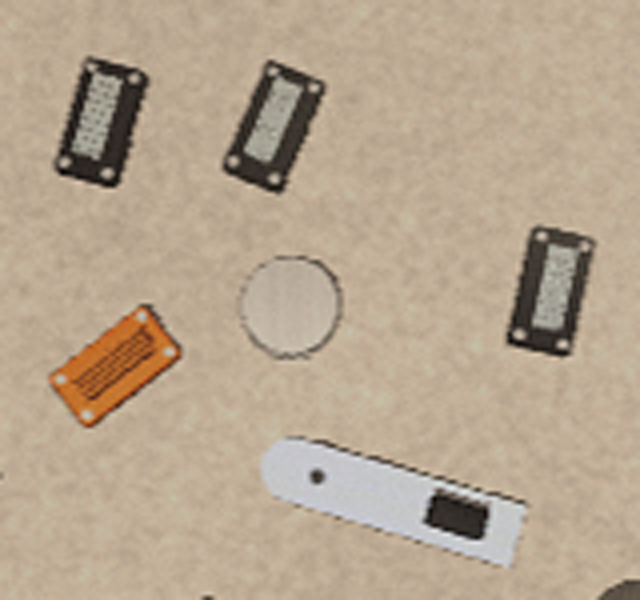

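```bash
cat > c.py <<'E'
from h import *
from scipy.optimize import least_squares
np.set_printoptions(precision=4,suppress=True)
p=shot("top"); save(p,"case.png",(55,180,255,370),4)
g=p["pixels"].astype(int).max(2); g[:160]=255
m=(g<100).astype(np.uint8); m=cv2.morphologyEx(m,cv2.MORPH_CLOSE,np.ones((7,7)))
n,L,st,c=cv2.connectedComponentsWithStats(m)
for i in range(1,n):
    if 250<st[i,4]<800:
        r,k=np.nonzero(L==i); P=np.array([ray(p,(a,b),.014)[:2] for a,b in zip(k,r)],np.float32)*1000
        (cx,cy),(w,h),a=cv2.minAreaRect(P); u=np.linalg.svd(P-P.mean(0),full_matrices=False)[2][0]
        print(c[i],st[i,4],"rect",np.round([cx,cy,w,h,a],1),P.mean(0),np.degrees(np.arctan2(u[1],u[0])).round(1)%180)
for th in("module0_mid","module1_mid"):
    print(th,[(round(d["score"],2),np.array(d["xy"])) for d in cams.boxes_of(p,th)])
# nest fit from clicked points in crop
C=lambda a,b:((a)/4-.375+405,(b)/4-.375+160)
pts=[((51,61),(130,65,12)),((97,535),(-130,65,12)),((266,105),(98,-46,12)),((307,512),(-125,-46,12)),((286,44),(125,-46,24)),((338,515),(-125,-62,24))]
def res(v):
    x,y,t=v;Rm=np.array([[np.cos(t),-np.sin(t)],[np.sin(t),np.cos(t)]])
    o=[]
    for uv,X in pts:
        W=Rm@np.array(X[:2])/1000+[x,y]; o.append(proj(p,[*W,X[2]/1000])-C(*uv))
    return np.ravel(o)
s=least_squares(res,[.57,-.3,.04],loss="soft_l1"); print("nest",s.x,res(s.x).reshape(-1,2))
x,y,t=s.x
for X in[(40,11,50),(40,11,28),(40,17,28)]:
    W=np.array([[np.cos(t),-np.sin(t)],[np.sin(t),np.cos(t)]])@np.array(X[:2])/1000+[x,y]; uv=proj(p,[*W,X[2]/1000]); print(X,W,uv,"crop",(uv-[405,160]+.375)*4)
print("grip top",ray(p,(458/4+240-.4,510/4+170-.4),.04))
E
python3 c.py
```

```text
[ 92.3608 161.2152] 316 rect [742.3 460.2 207.1   6.7  88.4] [743.2467 471.2051] 89.0
[173.6105 171.0658] 380 rect [725.7 285.   40.3  96.2  38. ] [716.3591 294.0376] 127.4
[464.7329 183.0662] 453 rect [ 639.4 -350.1  148.    54.4   21.8] [ 672.5239 -335.7752] 15.100006
[265.2371 201.0103] 388 rect [646.4  96.6  35.9  65.8  73.6] [644.6592  96.0778] 163.1
[308.081  201.4307] 469 rect [641.5   3.9  34.5  65.4  66.2] [641.2088   3.8948] 156.0
[445.2157 212.6634] 306 rect [ 606.3 -286.8   35.3   58.9   30.4] [ 608.5897 -289.5481] 111.2
[376.5477 242.8215] 325 rect [ 548.7 -140.8   33.4   65.8   74.4] [ 547.4832 -139.4467] 164.9
[629.5274 413.9468] 639 rect [ 176.3 -628.7   54.8   90.1   83.4] [ 183.2984 -637.7558] 22.5
module0_mid [(0.53, array([336.6, 296.4]))]
module1_mid [(0.85, array([266.5, 261.5])), (0.67, array([308.6, 198.8]))]
nest [ 0.5686 -0.3062  0.0242] [[ 1.3829 -1.403 ]
 [-0.2621  0.2923]
 [-0.0656 -0.614 ]
 [-0.3739  0.9332]
 [-4.4742  1.0279]
 [ 1.483  -0.4053]]
(40, 11, 50) [ 0.6083 -0.2942] [452.0824 209.4946] crop [189.8298 199.4783]
(40, 11, 28) [ 0.6083 -0.2942] [449.1866 211.5039] crop [178.2463 207.5158]
(40, 17, 28) [ 0.6081 -0.2882] [446.3604 211.6476] crop [166.9415 208.0902]
grip top [ 0.4337 -0.0852  0.04  ]
```

View pics/case.png

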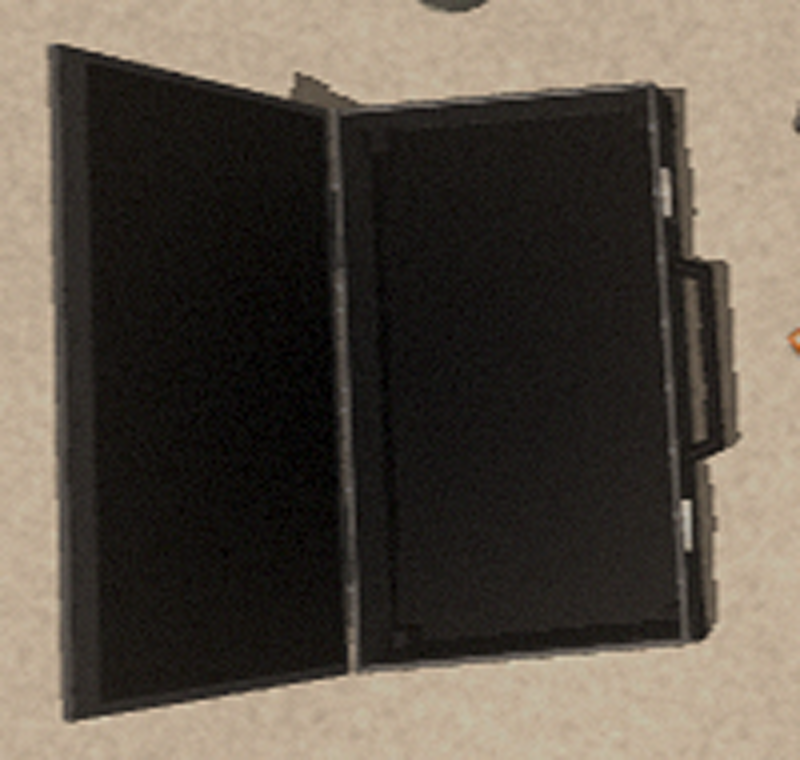

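```bash
cat >> h.py <<'E'
def pose():
    s=robot.read_state(); M=R.from_rotvec(s["orientation"]).as_matrix()
    return s["tool_pos"],np.degrees(np.arctan2(M[1,0],M[0,0])),s
def plan(*targets,step=.055,rmax=.17):
    pos,th,s=pose(); print("t %.1f pos %s th %.1f open %.4f F %s q6 %.2f"%(s["t"],pos.round(4),th,s["opening"],s["force"].round(1),s["q"][5]))
    for X in targets:
        d=np.array(X[:3])-pos; dth=np.radians((X[3]-th+180)%360-180)
        n=max(1,int(np.ceil(max(np.linalg.norm(d)/step,abs(dth)/rmax)))); rows=[]
        for i in range(n):
            a=np.radians(th)+dth*i/n; v=d/n*100
            rows.append('{"offset":[%.2f,%.2f,%.2f],"roll":%.3f}'%(v[0]*np.cos(a)+v[1]*np.sin(a),v[0]*np.sin(a)-v[1]*np.cos(a),-v[2],-dth/n))
        print(n,"rows: ["+",".join(rows)+"]"); pos,th=np.array(X[:3]),X[3]
E
python3 - <<'E'
from h import *
p=shot("top")
for c in[(690,640),(655,87),(340,108),(355,670)]: print("case corner",ray(p,(c[0]/4+55-.4,c[1]/4+180-.4),.052)[:2].round(4))
plan((.433,-.085,.15,71),(.433,-.085,.05,71))
E
```

```text
case corner [0.3562 0.1725]
case corner [0.6383 0.1896]
case corner [0.6317 0.3527]
case corner [0.346  0.3395]
t 2.2 pos [ 0.2673 -0.5371  0.2186] th 26.5 open 0.0928 F [0.1 0.8 0.1] q6 -0.09
9 rows: [{"offset":[3.89,-3.68,0.76],"roll":-0.086},{"offset":[4.19,-3.33,0.76],"roll":-0.086},{"offset":[4.46,-2.95,0.76],"roll":-0.086},{"offset":[4.70,-2.56,0.76],"roll":-0.086},{"offset":[4.90,-2.14,0.76],"roll":-0.086},{"offset":[5.07,-1.71,0.76],"roll":-0.086},{"offset":[5.20,-1.27,0.76],"roll":-0.086},{"offset":[5.29,-0.82,0.76],"roll":-0.086},{"offset":[5.34,-0.36,0.76],"roll":-0.086}]
2 rows: [{"offset":[0.00,0.00,5.00],"roll":-0.000},{"offset":[0.00,0.00,5.00],"roll":-0.000}]
```

step_arm(deltas=[{"offset":[3.9,-3.7,0.8],"roll":-0.086},{"offset":[4.2,-3.3,0.8],"roll":-0.086},{"offset":[4.5,-2.95,0.8],"roll":-0.086},{"offset":[4.7,-2.55,0.8],"roll":-0.086},{"offset":[4.9,-2.15,0.8],"roll":-0.086},{"offset":[5.05,-1.7,0.7],"roll":-0.086},{"offset":[5.2,-1.25,0.7],"roll":-0.086},{"offset":[5.3,-0.8,0.7],"roll":-0.086},{"offset":[5.35,-0.35,0.7],"roll":-0.086},{"offset":[0,0,0],"roll":0}], fingers=6)

```text
t: 3.5
tool_pos: [0.4352, -0.082, 0.1502]
orientation: [-2.554, -1.827, -0.0]
force: [-0.4, -0.9, 0.8]
opening: 0.0599
```

Run:
```python
from h import *
plan((.432,-.085,.07,71),(.432,-.085,.019,71))
```

```text
t 3.5 pos [ 0.4352 -0.082   0.1502] th 71.2 open 0.0599 F [-0.4 -0.9  0.8] q6 0.03
2 rows: [{"offset":[-0.20,-0.10,4.01],"roll":0.001},{"offset":[-0.20,-0.10,4.01],"roll":0.001}]
1 rows: [{"offset":[0.00,0.00,5.10],"roll":-0.000}]
```

step_arm(deltas=[{"offset":[-0.2,-0.1,4.0],"roll":0},{"offset":[-0.2,-0.1,4.0],"roll":0},{"offset":[0,0,2.6],"roll":0},{"offset":[0,0,2.5],"roll":0},{"offset":[0,0,0],"roll":0}])

```text
t: 4.12
tool_pos: [0.4295, -0.0887, 0.018]
orientation: [-2.56, -1.816, 0.004]
force: [-0.7, -0.1, 0.7]
opening: 0.0602
```

step_arm(deltas=[{"offset":[0,0,0]},{"offset":[0,0,0]},{"offset":[0,0,0]},{"offset":[0,0,0]},{"offset":[0,0,0]},{"offset":[0,0,0]}], fingers=0.5, grip_force=30)

```text
schema error: expected keys offset, roll
```

step_arm(deltas=[{"offset":[0.2,0,0],"roll":0},{"offset":[0,0,0],"roll":0},{"offset":[0,0,0],"roll":0},{"offset":[0,0,0],"roll":0},{"offset":[0,0,0],"roll":0},{"offset":[0,0,0],"roll":0}], fingers=0.5, grip_force=30)

```text
t: 4.88
tool_pos: [0.4323, -0.0864, 0.0198]
orientation: [2.561, 1.82, -0.0]
force: [-1.2, 0.4, 3.8]
opening: 0.0157
```

Run:
```python
from h import *
plan((.432,-.085,.12,71))
```

```text
t 4.9 pos [ 0.4323 -0.0864  0.0198] th 70.8 open 0.0157 F [-1.2  0.4  3.8] q6 0.02
2 rows: [{"offset":[0.06,-0.04,-5.01],"roll":-0.002},{"offset":[0.06,-0.04,-5.01],"roll":-0.002}]
```

step_arm(deltas=[{"offset":[0,0,-3],"roll":0},{"offset":[0,0,-5],"roll":0},{"offset":[0,0,-5],"roll":0},{"offset":[0,0,0],"roll":0}])

```text
t: 5.38
tool_pos: [0.4352, -0.0874, 0.1541]
orientation: [2.555, 1.816, 0.008]
force: [0.0, 0.4, -2.0]
opening: 0.0155
```

```bash
cat > n.py <<'E'
from h import *
from scipy.optimize import least_squares
np.set_printoptions(precision=4,suppress=True)
p=shot("top"); q=shot("scene")
C=lambda a,b:((a)/4-.375+405,(b)/4-.375+160)
pts=[(p,C(51,61),(130,65,12)),(p,C(97,535),(-130,65,12)),(p,C(266,105),(98,-46,12)),(p,C(307,512),(-125,-46,12)),(p,C(338,515),(-125,-62,24))]
P=[("rail",(0,-46,12)),("dock",(101,-27,12)),("roller_hex",(40,11,50)),("nest",(0,0,0))]
for pic in(p,q):
    for th,X in P:
        d=cams.pinpoint(pic,th)
        if d and d[0]["score"]>.5: pts.append((pic,d[0]["xy"],X))
def res(v):
    x,y,t=v;Rm=np.array([[np.cos(t),-np.sin(t)],[np.sin(t),np.cos(t)]])
    return np.ravel([proj(pc,[*(Rm@np.array(X[:2])/1000+[x,y]),X[2]/1000])-uv for pc,uv,X in pts])
s=least_squares(res,[.57,-.3,.04],loss="soft_l1"); print("nest",s.x,np.degrees(s.x[2]));
for a,b in zip(pts,res(s.x).reshape(-1,2)): print(a[2],b)
plan()
E
python3 n.py
```

```text
nest [ 0.5703 -0.3045  0.0343] 1.9655794175216839
(130, 65, 12) [ 0.0079 -1.815 ]
(-130, 65, 12) [-0.4446 -0.2185]
(98, -46, 12) [-1.3541 -1.5393]
(-125, -46, 12) [-0.6409 -0.1066]
(-125, -62, 24) [ 1.202  -1.5344]
(0, -46, 12) [1.4126 1.5637]
(101, -27, 12) [-3.5049 -3.686 ]
(40, 11, 50) [ 0.7474 -1.5232]
(0, 0, 0) [-0.6588 -1.2896]
(0, -46, 12) [-3.5877 -2.126 ]
(101, -27, 12) [-1.5053 -2.691 ]
(40, 11, 50) [-2.199   0.7236]
(0, 0, 0) [-1.4671 -3.8563]
t 5.9 pos [ 0.4318 -0.0863  0.1488] th 70.8 open 0.0157 F [ 0.3 -0.3 -1.6] q6 0.02
```

Run:
```python
from h import *
plan((.471,-.3345,.149,2),(.471,-.3345,.06,2))
```

```text
t 5.9 pos [ 0.4318 -0.0863  0.1488] th 70.8 open 0.0157 F [ 0.3 -0.3 -1.6] q6 0.02
8 rows: [{"offset":[-2.77,1.48,-0.00],"roll":0.150},{"offset":[-2.52,1.88,-0.00],"roll":0.150},{"offset":[-2.21,2.24,-0.00],"roll":0.150},{"offset":[-1.85,2.54,-0.00],"roll":0.150},{"offset":[-1.45,2.79,-0.00],"roll":0.150},{"offset":[-1.01,2.97,-0.00],"roll":0.150},{"offset":[-0.56,3.09,-0.00],"roll":0.150},{"offset":[-0.09,3.14,-0.00],"roll":0.150}]
2 rows: [{"offset":[0.00,0.00,4.45],"roll":-0.000},{"offset":[0.00,0.00,4.45],"roll":-0.000}]
```

step_arm(deltas=[{"offset":[-2.75,1.5,0],"roll":0.15},{"offset":[-2.5,1.9,0],"roll":0.15},{"offset":[-2.2,2.25,0],"roll":0.15},{"offset":[-1.85,2.55,0],"roll":0.15},{"offset":[-1.45,2.8,0],"roll":0.15},{"offset":[-1.0,2.95,0],"roll":0.15},{"offset":[-0.55,3.1,0],"roll":0.15},{"offset":[-0.1,3.15,0],"roll":0.15},{"offset":[0,0,4],"roll":0},{"offset":[0,0,4],"roll":0},{"offset":[0,0,0],"roll":0},{"offset":[0,0,0],"roll":0}])

```text
t: 7.38
tool_pos: [0.4728, -0.335, 0.0709]
orientation: [3.14, 0.056, 0.001]
force: [0.3, -0.3, -1.7]
opening: 0.0156
```

Run:
```python
from h import *
p=shot("top"); save(p,"g1.png",(405,150,545,330),3); 
for th in("gauge","gauge_nose"): print(th,[(round(d["score"],2),d["xy"],ray(p,d["xy"],.049)[:2]) for d in cams.pinpoint(p,th)][:3])
plan((.471,-.3345,.033,2))
```

```text
gauge [(0.93, [476.3, 256.8], array([ 0.50872586, -0.33772046])), (0.71, [262.6, 198.2], array([0.64311623, 0.09811149]))]
gauge_nose [(0.65, [470.1, 228.6], array([ 0.56741264, -0.32908785])), (0.39, [473.1, 227.9], array([ 0.56870365, -0.3353765 ])), (0.29, [441.3, 209.4], array([ 0.60928318, -0.27218011]))]
t 7.5 pos [ 0.4737 -0.3356  0.0721] th 2.1 open 0.0154 F [-0.4 -0.1 -1.1] q6 0.83
1 rows: [{"offset":[-0.26,-0.12,3.91],"roll":0.001}]
```

View pics/g1.png

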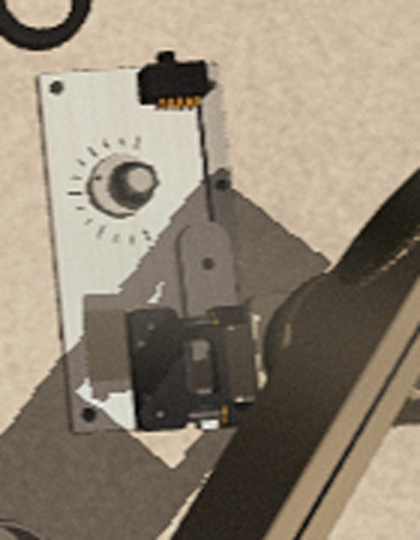

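step_arm(deltas=[{"offset":[-0.2,-0.1,2],"roll":0},{"offset":[0,0,1.9],"roll":0},{"offset":[0,0,0],"roll":0},{"offset":[0,0,0],"roll":0}])

```text
t: 8.02
tool_pos: [0.4695, -0.3331, 0.0293]
orientation: [-3.14, -0.056, 0.002]
force: [-0.2, 0.7, -1.2]
opening: 0.0157
```

step_arm(deltas=[{"offset":[0,0.1,0],"roll":0},{"offset":[0,0.1,0],"roll":0},{"offset":[0,0,0],"roll":0}])

```text
t: 8.4
tool_pos: [0.4703, -0.3358, 0.0307]
orientation: [3.141, 0.056, 0.0]
force: [0.3, -0.0, -1.8]
opening: 0.0156
```

step_arm(deltas=[{"offset":[0,0.1,0],"roll":0},{"offset":[0,0.1,0],"roll":0},{"offset":[0,0,0],"roll":0}])

```text
t: 8.78
tool_pos: [0.4704, -0.3378, 0.0307]
orientation: [3.141, 0.056, 0.0]
force: [0.3, -0.1, -1.9]
opening: 0.0157
```

step_arm(deltas=[{"offset":[0,0.1,0],"roll":0},{"offset":[0,0.1,0],"roll":0},{"offset":[0,0,0],"roll":0}])

```text
t: 9.15
tool_pos: [0.4704, -0.339, 0.0305]
orientation: [-3.14, -0.056, 0.0]
force: [-0.1, 5.3, 0.7]
opening: 0.0154
```

step_arm(deltas=[{"offset":[0,0.1,0],"roll":0},{"offset":[0,0.1,0],"roll":0},{"offset":[0,0,0],"roll":0}])

```text
t: 9.52
tool_pos: [0.4704, -0.3392, 0.0302]
orientation: [-3.137, -0.057, 0.002]
force: [0.1, 13.2, 3.8]
opening: 0.0158
```

step_arm(deltas=[{"offset":[0,-0.45,0],"roll":0},{"offset":[0,0,0],"roll":0},{"offset":[1,0,0],"roll":0},{"offset":[1.5,0,0],"roll":0},{"offset":[1.5,0,0],"roll":0},{"offset":[1.5,0,0],"roll":0},{"offset":[1.5,0,0],"roll":0},{"offset":[0.5,0,0],"roll":0},{"offset":[0,0,0],"roll":0},{"offset":[0,0,0],"roll":0}])

```text
t: 10.78
tool_pos: [0.5449, -0.3345, 0.0304]
orientation: [-3.141, -0.056, 0.001]
force: [0.4, -0.4, -1.7]
opening: 0.0159
```

step_arm(deltas=[{"offset":[0,0.1,0.1],"roll":0},{"offset":[0,0,0.1],"roll":0},{"offset":[0,0,0],"roll":0}])

```text
t: 11.15
tool_pos: [0.5452, -0.3356, 0.0286]
orientation: [-3.141, -0.056, 0.0]
force: [-0.3, -0.4, -2.4]
opening: 0.0158
```

step_arm(deltas=[{"offset":[0,0,0],"roll":0},{"offset":[0,0,0],"roll":0},{"offset":[0,0,-0.2],"roll":0},{"offset":[0,0,-3],"roll":0},{"offset":[0,0,-5],"roll":0},{"offset":[0,0,0],"roll":0}], fingers=3.6)

```text
t: 11.9
tool_pos: [0.5485, -0.3377, 0.1169]
orientation: [3.135, 0.056, 0.012]
force: [0.1, 0.1, -0.0]
opening: 0.0359
```

Run:
```python
from h import *
p=shot("scene"); save(p,"g2.png",(150,280,350,420),4)
plan((.61,-.294,.11,133),(.61,-.294,.035,133))
for th in("roller_hex",): print(th,[(round(d["score"],2),d["xy"],ray(p,d["xy"],.05)[:2]) for d in cams.pinpoint(p,th)][:3])
```

```text
t 11.9 pos [ 0.5472 -0.3368  0.114 ] th 2.1 open 0.0359 F [-1.1 -0.9 -0.5] q6 0.90
14 rows: [{"offset":[0.46,-0.29,0.03],"roll":-0.163},{"offset":[0.50,-0.21,0.03],"roll":-0.163},{"offset":[0.53,-0.13,0.03],"roll":-0.163},{"offset":[0.54,-0.04,0.03],"roll":-0.163},{"offset":[0.54,0.05,0.03],"roll":-0.163},{"offset":[0.53,0.14,0.03],"roll":-0.163},{"offset":[0.50,0.22,0.03],"roll":-0.163},{"offset":[0.45,0.30,0.03],"roll":-0.163},{"offset":[0.40,0.37,0.03],"roll":-0.163},{"offset":[0.33,0.43,0.03],"roll":-0.163},{"offset":[0.26,0.48,0.03],"roll":-0.163},{"offset":[0.18,0.51,0.03],"roll":-0.163},{"offset":[0.09,0.53,0.03],"roll":-0.163},{"offset":[0.01,0.54,0.03],"roll":-0.163}]
2 rows: [{"offset":[0.00,0.00,3.75],"roll":-0.000},{"offset":[0.00,0.00,3.75],"roll":-0.000}]
roller_hex [(0.57, [257.3, 339.3], array([ 0.61147198, -0.28906204]))]
```

View pics/g2.png

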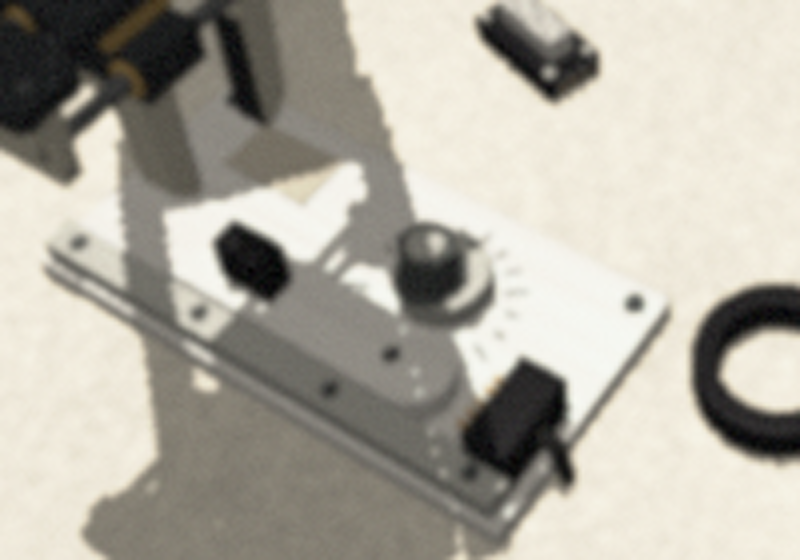

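Run:
```python
from h import *
plan((.609,-.2935,.11,76))
```

```text
t 12.0 pos [ 0.546  -0.3359  0.1117] th 2.1 open 0.0360 F [ 0.2  0.2 -0.1] q6 0.90
8 rows: [{"offset":[0.81,-0.50,0.02],"roll":-0.161},{"offset":[0.88,-0.37,0.02],"roll":-0.161},{"offset":[0.92,-0.22,0.02],"roll":-0.161},{"offset":[0.95,-0.07,0.02],"roll":-0.161},{"offset":[0.95,0.08,0.02],"roll":-0.161},{"offset":[0.92,0.23,0.02],"roll":-0.161},{"offset":[0.87,0.38,0.02],"roll":-0.161},{"offset":[0.80,0.51,0.02],"roll":-0.161}]
```

step_arm(deltas=[{"offset":[0.8,-0.5,0],"roll":-0.161},{"offset":[0.9,-0.35,0],"roll":-0.161},{"offset":[0.9,-0.2,0],"roll":-0.161},{"offset":[0.95,-0.05,0],"roll":-0.161},{"offset":[0.95,0.1,0],"roll":-0.161},{"offset":[0.9,0.25,0],"roll":-0.161},{"offset":[0.85,0.4,0],"roll":-0.161},{"offset":[0.8,0.5,0],"roll":-0.161},{"offset":[0,0,0],"roll":0},{"offset":[0,0,0],"roll":0}], fingers=4.2)

```text
t: 13.25
tool_pos: [0.6079, -0.2941, 0.1095]
orientation: [-2.48, -1.925, 0.001]
force: [0.3, -0.4, -0.2]
opening: 0.0421
```

Run:
```python
from h import *
plan((.609,-.2935,.06,76),(.609,-.2935,.036,76))
```

```text
t 13.2 pos [ 0.6079 -0.2941  0.1095] th 75.6 open 0.0421 F [ 0.3 -0.4 -0.2] q6 -0.28
1 rows: [{"offset":[0.08,0.09,4.95],"roll":-0.006}]
1 rows: [{"offset":[0.00,0.00,2.40],"roll":-0.000}]
```

Down, then close on the hexagon gently.

step_arm(deltas=[{"offset":[0.1,0.1,3],"roll":0},{"offset":[0,0,2.5],"roll":0},{"offset":[0,0,1.8],"roll":0},{"offset":[0,0,0],"roll":0},{"offset":[0,0,0],"roll":0}])

```text
t: 13.88
tool_pos: [0.6104, -0.294, 0.0387]
orientation: [2.478, 1.929, 0.001]
force: [1.0, -0.4, 0.5]
opening: 0.0421
```

step_arm(deltas=[{"offset":[0,0,0],"roll":0},{"offset":[0,0,0],"roll":0},{"offset":[0,0,0],"roll":0},{"offset":[0,0,0],"roll":0},{"offset":[0,0,0],"roll":0},{"offset":[0,0,0],"roll":0}], fingers=1.8, grip_force=30)

```text
t: 14.62
tool_pos: [0.6093, -0.2936, 0.0386]
orientation: [-2.478, -1.93, 0.001]
force: [-5.9, 2.3, 5.8]
opening: 0.0236
```

step_arm(deltas=[{"offset":[0,-0.05,0],"roll":0},{"offset":[0,0,0],"roll":0.124},{"offset":[0,0,0],"roll":0.124},{"offset":[0,0,0],"roll":0.124},{"offset":[0,0,0],"roll":0.124},{"offset":[0,0,0],"roll":0.124},{"offset":[0,0,0],"roll":0.124},{"offset":[0,0,0],"roll":0.124},{"offset":[0,0,0],"roll":0.124},{"offset":[0,0,0],"roll":0.124},{"offset":[0,0,0],"roll":0.124},{"offset":[0,0,0],"roll":0}])

```text
t: 16.12
tool_pos: [0.6093, -0.2936, 0.0386]
orientation: [3.139, 0.129, -0.0]
force: [-3.2, 1.1, 6.6]
opening: 0.0239
```

Run:
```python
from h import *
plan((.609,-.2935,.0386,5)); print(robot.read_state()["wrist_torque"])
```

```text
t 16.1 pos [ 0.6093 -0.2936  0.0386] th 4.7 open 0.0239 F [-3.2  1.1  6.6] q6 0.96
1 rows: [{"offset":[-0.03,-0.01,0.00],"roll":-0.005}]
[ 0.26322793  0.81578157 -0.14132891]
```

step_arm(deltas=[{"offset":[0,0,0],"roll":0},{"offset":[0,0,0],"roll":0},{"offset":[0,0,-2.5],"roll":0},{"offset":[0,0,-5],"roll":0},{"offset":[-4,0,-3],"roll":0},{"offset":[-5,0,0],"roll":0},{"offset":[-5,0,0],"roll":0},{"offset":[0,0,0],"roll":0}], fingers=4.2)

```text
t: 17.12
tool_pos: [0.4667, -0.3049, 0.1418]
orientation: [-3.138, -0.128, 0.003]
force: [0.3, -0.2, -0.4]
opening: 0.0422
```

Run:
```python
from h import *
p=shot("top"); save(p,"g3.png",(405,160,505,290),5)
q=shot("scene"); save(q,"g3s.png",(150,280,350,420),4)
for a,z in((p,.05),(q,.05)):
  for th,z in(("roller_hex",.05),("roller_rim_centre",.028),("gauge",.012),("gauge_nose",.012)): print(th,[(round(d["score"],2),np.round(d["xy"],1),ray(a,d["xy"],z)[:2].round(4)) for d in cams.pinpoint(a,th)][:2])
plan()
```

```text
roller_hex [(0.63, array([448.2, 210.8]), array([ 0.6058, -0.286 ])), (0.37, array([464.5, 195.7]), array([ 0.6367, -0.3219]))]
roller_rim_centre [(0.94, array([443.9, 209.5]), array([ 0.6129, -0.2833]))]
gauge [(0.66, array([466.8, 228.7]), array([ 0.5729, -0.3341]))]
gauge_nose [(0.58, array([462.3, 196.7]), array([ 0.6429, -0.3291]))]
roller_hex [(0.82, array([258.2, 342.5]), array([ 0.6172, -0.2934]))]
roller_rim_centre [(0.58, array([257.6, 346.9]), array([ 0.6094, -0.2897])), (0.19, array([342.9, 377.4]), array([ 0.7667, -0.2602]))]
gauge [(0.86, array([231.4, 363.3]), array([ 0.5842, -0.3329]))]
gauge_nose [(0.65, array([261.5, 381. ]), array([ 0.6507, -0.3312]))]
t 17.6 pos [ 0.4704 -0.305   0.1425] th 4.8 open 0.0422 F [-0.1 -0.4 -0.6] q6 0.82
```

View pics/g3.png

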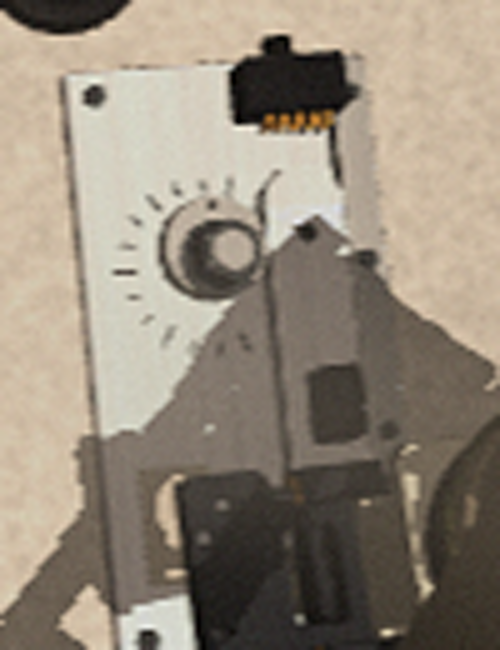

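Run:
```python
from h import *
plan((.545,-.3355,.1,2.1),(.545,-.3355,.031,2.1))
```

```text
t 17.6 pos [ 0.4704 -0.305   0.1425] th 4.8 open 0.0422 F [-0.1 -0.4 -0.6] q6 0.82
2 rows: [{"offset":[3.59,1.83,2.13],"roll":0.024},{"offset":[3.63,1.75,2.13],"roll":0.024}]
2 rows: [{"offset":[0.00,0.00,3.45],"roll":-0.000},{"offset":[0.00,0.00,3.45],"roll":-0.000}]
```

step_arm(deltas=[{"offset":[3.6,1.8,2.1],"roll":0.024},{"offset":[3.6,1.8,2.1],"roll":0.024},{"offset":[0,0,0],"roll":0},{"offset":[0,0,3],"roll":0},{"offset":[0,0,2.5],"roll":0},{"offset":[0,0,1.4],"roll":0},{"offset":[0,0,0],"roll":0},{"offset":[0,0,0],"roll":0}])

```text
t: 18.62
tool_pos: [0.545, -0.3364, 0.0332]
orientation: [3.14, 0.056, 0.003]
force: [0.5, 0.3, 0.4]
opening: 0.042
```

step_arm(deltas=[{"offset":[0,0,0],"roll":0},{"offset":[0,0,0],"roll":0},{"offset":[0,0,0],"roll":0},{"offset":[0,0,0],"roll":0},{"offset":[0,0,0],"roll":0},{"offset":[0,0,0],"roll":0}], fingers=0.5, grip_force=30)

```text
t: 19.38
tool_pos: [0.5444, -0.3359, 0.032]
orientation: [3.141, 0.056, 0.0]
force: [-0.4, 1.0, 4.6]
opening: 0.0155
```

step_arm(deltas=[{"offset":[0,0,-0.1],"roll":0},{"offset":[-0.8,0,0],"roll":0},{"offset":[-0.8,0,0],"roll":0},{"offset":[-0.8,0,0],"roll":0},{"offset":[-0.8,0,0],"roll":0},{"offset":[-0.8,0,0],"roll":0},{"offset":[-0.8,0,0],"roll":0},{"offset":[-0.8,0,0],"roll":0},{"offset":[-0.8,0,0],"roll":0},{"offset":[-0.8,0,0],"roll":0},{"offset":[-0.8,0,0],"roll":0},{"offset":[-0.8,0,0],"roll":0}])

```text
t: 20.88
tool_pos: [0.4558, -0.339, 0.0326]
orientation: [-3.141, -0.056, 0.0]
force: [-0.0, 0.0, -1.9]
opening: 0.0157
```

step_arm(deltas=[{"offset":[0,0,0],"roll":0},{"offset":[0,0,0],"roll":0},{"offset":[0,0,0],"roll":0}])

```text
t: 21.25
tool_pos: [0.4566, -0.3391, 0.0327]
orientation: [3.141, 0.056, 0.0]
force: [-0.1, 1.4, -0.9]
opening: 0.016
```

Run:
```python
from h import *
p=shot("scene"); save(p,"g4.png",(150,260,350,420),4)
for th in("gauge_nose","roller_rim_centre","roller_hex"): print(th,[(round(d["score"],2),d["xy"],ray(p,d["xy"],.012)[:2]) for d in cams.pinpoint(p,th)][:3])
plan()
```

```text
gauge_nose [(0.71, [224.5, 356.7], array([ 0.56451259, -0.32942181]))]
roller_rim_centre [(0.64, [260.2, 349.2], array([ 0.60729854, -0.28272904]))]
roller_hex [(0.97, [257.1, 341.4], array([ 0.591468  , -0.27256109])), (0.7, [379.9, 243.4], array([0.64943204, 0.0931181 ]))]
t 21.4 pos [ 0.4565 -0.339   0.0326] th 2.1 open 0.0159 F [ 0.6  0.3 -1.8] q6 0.81
```

View pics/g4.png

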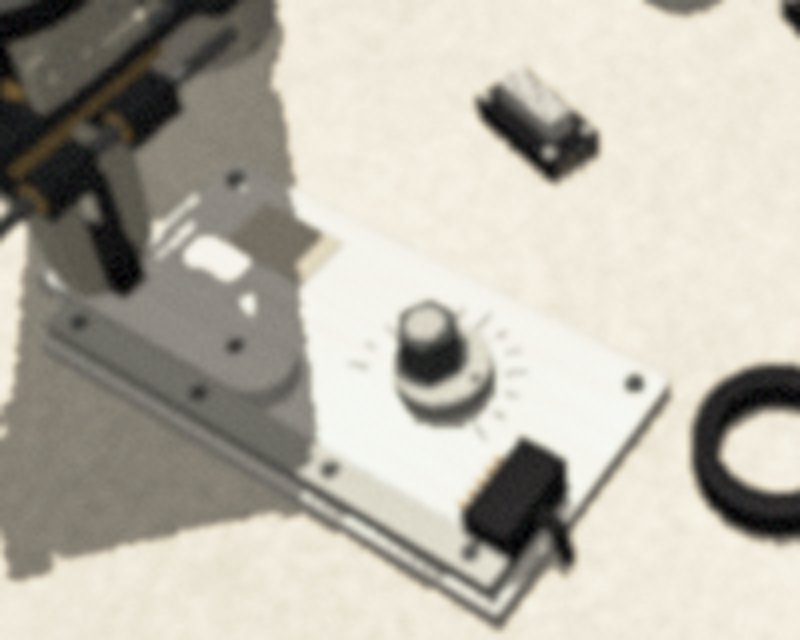

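step_arm(deltas=[{"offset":[0,0,-3],"roll":0},{"offset":[0,0,-5],"roll":0},{"offset":[0,0,-5],"roll":0},{"offset":[0,-3,0],"roll":0},{"offset":[0,0,0],"roll":0}])

```text
t: 22.08
tool_pos: [0.4557, -0.308, 0.1634]
orientation: [3.141, 0.059, 0.002]
force: [-0.6, -0.7, -1.8]
opening: 0.0158
```

Run:
```python
from h import *
plan((.464,.223,.16,3))
```

```text
t 22.1 pos [ 0.4557 -0.308   0.1634] th 2.1 open 0.0158 F [-0.6 -0.7 -1.8] q6 0.85
10 rows: [{"offset":[0.28,-5.30,0.03],"roll":-0.002},{"offset":[0.29,-5.30,0.03],"roll":-0.002},{"offset":[0.30,-5.30,0.03],"roll":-0.002},{"offset":[0.30,-5.30,0.03],"roll":-0.002},{"offset":[0.31,-5.30,0.03],"roll":-0.002},{"offset":[0.32,-5.30,0.03],"roll":-0.002},{"offset":[0.33,-5.30,0.03],"roll":-0.002},{"offset":[0.34,-5.30,0.03],"roll":-0.002},{"offset":[0.34,-5.30,0.03],"roll":-0.002},{"offset":[0.35,-5.30,0.03],"roll":-0.002}]
```

step_arm(deltas=[{"offset":[0.3,-5.3,0],"roll":-0.002},{"offset":[0.3,-5.3,0],"roll":-0.002},{"offset":[0.3,-5.3,0],"roll":-0.002},{"offset":[0.3,-5.3,0],"roll":-0.002},{"offset":[0.3,-5.3,0],"roll":-0.002},{"offset":[0.3,-5.3,0],"roll":-0.002},{"offset":[0.35,-5.3,0],"roll":-0.002},{"offset":[0.35,-5.3,0],"roll":-0.002},{"offset":[0.35,-5.3,0],"roll":-0.002},{"offset":[0.35,-5.3,0],"roll":-0.002},{"offset":[0,0,0],"roll":0},{"offset":[0,0,0],"roll":0}])

```text
t: 23.58
tool_pos: [0.4633, 0.2214, 0.1618]
orientation: [3.139, 0.089, -0.002]
force: [0.0, -0.8, -1.3]
opening: 0.0155
```

Run:
```python
from h import *
p=shot("top"); save(p,"g5.png",(55,180,255,370),4)
plan((.464,.223,.06,3),(.464,.223,.027,3))
```

```text
t 23.6 pos [0.4635 0.2209 0.162 ] th 3.2 open 0.0157 F [ 0.6 -0.  -2.3] q6 1.86
2 rows: [{"offset":[0.03,-0.10,5.10],"roll":0.002},{"offset":[0.03,-0.10,5.10],"roll":0.002}]
1 rows: [{"offset":[0.00,0.00,3.30],"roll":-0.000}]
```

View pics/g5.png

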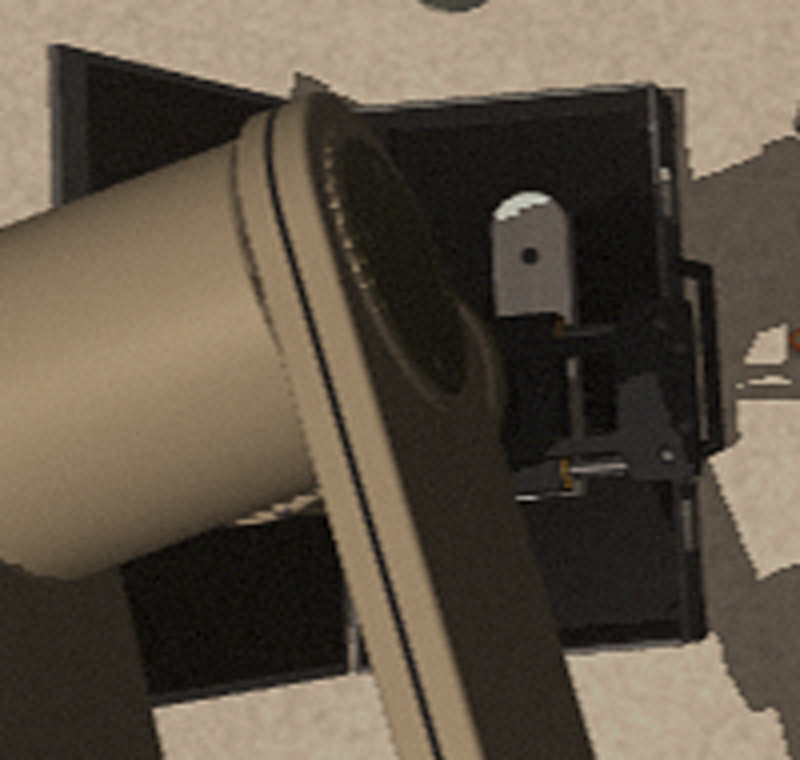

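step_arm(deltas=[{"offset":[0.05,-0.1,3],"roll":0},{"offset":[0,-0.1,3],"roll":0},{"offset":[0,0,2.2],"roll":0},{"offset":[0,0,0],"roll":0},{"offset":[0,0,0],"roll":0}])

```text
t: 24.25
tool_pos: [0.4647, 0.2233, 0.0817]
orientation: [-3.14, -0.086, -0.002]
force: [0.2, 0.0, -1.3]
opening: 0.016
```

Run:
```python
from h import *
p=shot("scene"); save(p,"g6.png",(60,0,460,300),2)
plan((.464,.223,.027,3))
```

```text
t 24.3 pos [0.465  0.2236 0.0821] th 3.1 open 0.0153 F [-0.6 -0.3 -2. ] q6 1.86
2 rows: [{"offset":[-0.05,0.03,2.75],"roll":0.001},{"offset":[-0.05,0.03,2.75],"roll":0.001}]
```

View pics/g6.png

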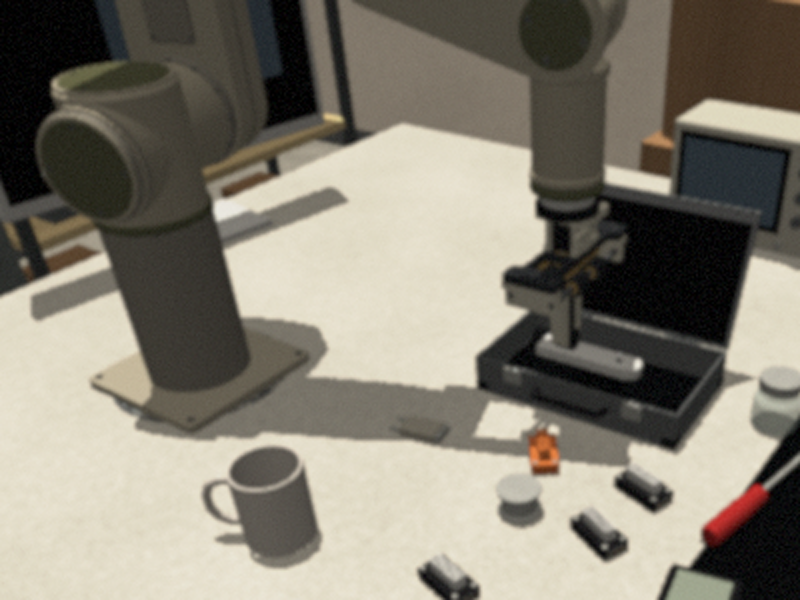

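step_arm(deltas=[{"offset":[-0.05,0,2.5],"roll":0},{"offset":[0,0,2],"roll":0},{"offset":[0,0,0.9],"roll":0},{"offset":[0,0,0],"roll":0},{"offset":[0,0,0.2],"roll":0},{"offset":[0,0,0],"roll":0}])

```text
t: 25.05
tool_pos: [0.4639, 0.2241, 0.0254]
orientation: [-3.14, -0.088, -0.002]
force: [-0.4, 0.0, -2.0]
opening: 0.0157
```

step_arm(deltas=[{"offset":[0,0,0],"roll":0},{"offset":[0,0,0],"roll":0}])

```text
t: 25.3
tool_pos: [0.4635, 0.2239, 0.0249]
orientation: [-3.14, -0.088, -0.001]
force: [-0.7, 0.1, -1.7]
opening: 0.0159
```

step_arm(deltas=[{"offset":[0,0,0.1],"roll":0},{"offset":[0,0,0],"roll":0},{"offset":[0,0,0],"roll":0},{"offset":[0,0,-2.5],"roll":0},{"offset":[0,0,-5],"roll":0},{"offset":[0,0,-5],"roll":0},{"offset":[0,0,0],"roll":0}], fingers=2.8)

```text
t: 26.18
tool_pos: [0.4667, 0.2251, 0.1541]
orientation: [-3.137, -0.088, -0.014]
force: [0.7, 0.3, -0.5]
opening: 0.0278
```

```bash
cat > m.py <<'E'
from h import *
import sys
def mods(v=True):
    p=shot("top"); g=p["pixels"].astype(int).max(2); g[:160]=255
    m=(g<100).astype(np.uint8); m=cv2.morphologyEx(m,cv2.MORPH_CLOSE,np.ones((7,7)))
    n,L,st,c=cv2.connectedComponentsWithStats(m)
    for i in range(1,n):
        if 200<st[i,4]<700 and 235<c[i][0]<420:
            r,k=np.nonzero(L==i); P=np.array([ray(p,(a,b),.014)[:2] for a,b in zip(k,r)],np.float32)*1000
            (cx,cy),(w,h),a=cv2.minAreaRect(P); u=np.linalg.svd(P-P.mean(0),full_matrices=False)[2][0]
            print(c[i].round(1),st[i,4],"rect",np.round([cx,cy,w,h,a+(90 if h>w else 0)],1),"mean",P.mean(0).round(1),(np.degrees(np.arctan2(u[1],u[0]))%180).round(1))
    return p
if __name__=="__main__":
    mods(); plan((.6455,.0963,.15,-17))
E
python3 m.py
```

```text
[308.1 201.3] 476 rect [641.8   4.   34.8  65.8 156.2] mean [641.5   3.9] 156.1
[376.5 242.9] 329 rect [ 548.6 -141.2   34.4   65.9  164.7] mean [ 547.3 -139.4] 165.2
t 26.2 pos [0.4651 0.2245 0.1512] th 3.2 open 0.0277 F [-0.6  0.6 -0.2] q6 1.87
5 rows: [{"offset":[3.46,2.76,0.02],"roll":0.071},{"offset":[3.65,2.51,0.02],"roll":0.071},{"offset":[3.81,2.25,0.02],"roll":0.071},{"offset":[3.96,1.97,0.02],"roll":0.071},{"offset":[4.09,1.69,0.02],"roll":0.071}]
```

step_arm(deltas=[{"offset":[3.45,2.75,0],"roll":0.071},{"offset":[3.65,2.5,0],"roll":0.071},{"offset":[3.8,2.25,0],"roll":0.071},{"offset":[3.95,1.95,0],"roll":0.071},{"offset":[4.1,1.7,0],"roll":0.071},{"offset":[0,0,3],"roll":0},{"offset":[0,0,4],"roll":0},{"offset":[0,0,0],"roll":0},{"offset":[0,0,0],"roll":0}], fingers=4.5)

```text
t: 27.35
tool_pos: [0.6433, 0.0959, 0.0789]
orientation: [3.106, -0.468, -0.001]
force: [-0.7, -0.5, -0.2]
opening: 0.0449
```

Run:
```python
from h import *
q=shot("scene"); save(q,"m1.png",(330,190,450,280),5)
plan((.6455,.0963,.019,-17))
```

```text
t 27.4 pos [0.6442 0.096  0.0801] th -17.1 open 0.0450 F [-0.2 -0.8 -0. ] q6 1.94
2 rows: [{"offset":[0.06,-0.03,3.06],"roll":-0.001},{"offset":[0.06,-0.03,3.06],"roll":-0.001}]
```

View pics/m1.png

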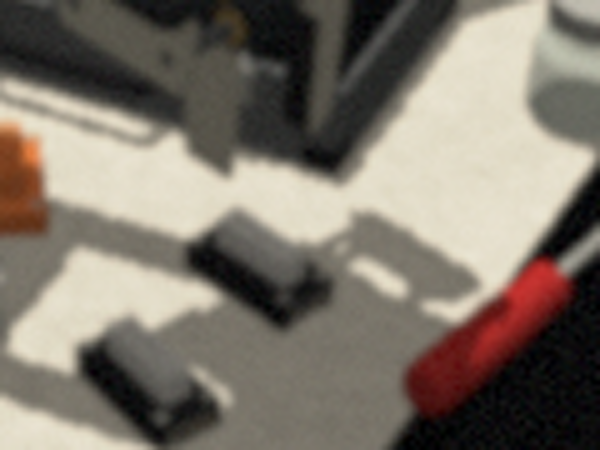

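step_arm(deltas=[{"offset":[0.1,0,3],"roll":0},{"offset":[0,0,2],"roll":0},{"offset":[0,0,1.1],"roll":0},{"offset":[0,0,0],"roll":0},{"offset":[0,0,0],"roll":0}])

```text
t: 28.02
tool_pos: [0.6451, 0.0956, 0.0187]
orientation: [-3.106, 0.468, -0.002]
force: [0.6, 0.1, -0.6]
opening: 0.0449
```

step_arm(deltas=[{"offset":[0,0,0],"roll":0},{"offset":[0,0,0],"roll":0},{"offset":[0,0,0],"roll":0},{"offset":[0,0,0],"roll":0},{"offset":[0,0,0],"roll":0},{"offset":[0,0,0],"roll":0}], fingers=0.4, grip_force=30)

```text
t: 28.78
tool_pos: [0.6445, 0.0956, 0.0178]
orientation: [-3.106, 0.468, -0.0]
force: [0.8, -0.3, 2.9]
opening: 0.0138
```

step_arm(deltas=[{"offset":[0,0,-3],"roll":0},{"offset":[0,0,-5],"roll":0},{"offset":[0,0,-5],"roll":0},{"offset":[0,0,0],"roll":0}])

```text
t: 29.28
tool_pos: [0.6478, 0.0957, 0.1538]
orientation: [-3.104, 0.468, -0.015]
force: [0.5, -0.7, -0.9]
opening: 0.0138
```

Run:
```python
from h import *
plan((.585,.3045,.15,93),rmax=.178)
```

```text
t 29.3 pos [0.6478 0.0957 0.1538] th -17.1 open 0.0138 F [ 0.5 -0.7 -0.9] q6 1.94
11 rows: [{"offset":[-1.11,-1.65,0.03],"roll":-0.175},{"offset":[-0.80,-1.81,0.03],"roll":-0.175},{"offset":[-0.48,-1.92,0.03],"roll":-0.175},{"offset":[-0.13,-1.98,0.03],"roll":-0.175},{"offset":[0.21,-1.97,0.03],"roll":-0.175},{"offset":[0.55,-1.90,0.03],"roll":-0.175},{"offset":[0.87,-1.78,0.03],"roll":-0.175},{"offset":[1.17,-1.60,0.03],"roll":-0.175},{"offset":[1.43,-1.37,0.03],"roll":-0.175},{"offset":[1.65,-1.10,0.03],"roll":-0.175},{"offset":[1.81,-0.80,0.03],"roll":-0.175}]
```

step_arm(deltas=[{"offset":[-1.1,-1.65,0],"roll":-0.175},{"offset":[-0.8,-1.8,0],"roll":-0.175},{"offset":[-0.5,-1.9,0],"roll":-0.175},{"offset":[-0.15,-2.0,0],"roll":-0.175},{"offset":[0.2,-1.95,0],"roll":-0.175},{"offset":[0.55,-1.9,0],"roll":-0.175},{"offset":[0.85,-1.8,0],"roll":-0.175},{"offset":[1.15,-1.6,0],"roll":-0.175},{"offset":[1.45,-1.35,0],"roll":-0.175},{"offset":[1.65,-1.1,0],"roll":-0.175},{"offset":[1.8,-0.8,0],"roll":-0.175},{"offset":[0,0,0],"roll":0}])

```text
t: 30.78
tool_pos: [0.5794, 0.3043, 0.1459]
orientation: [-2.158, -2.282, 0.003]
force: [-0.7, -0.9, -1.3]
opening: 0.0138
```

Run:
```python
from h import *
plan((.585,.3045,.06,93),(.585,.3045,.025,93))
```

```text
t 30.8 pos [0.5794 0.3043 0.1459] th 93.2 open 0.0138 F [-0.7 -0.9 -1.3] q6 0.35
2 rows: [{"offset":[-0.00,0.28,4.29],"roll":0.002},{"offset":[-0.00,0.28,4.29],"roll":0.002}]
1 rows: [{"offset":[0.00,0.00,3.50],"roll":-0.000}]
```

step_arm(deltas=[{"offset":[0,0.2,4],"roll":0},{"offset":[0,0.1,4],"roll":0},{"offset":[0,0,2.5],"roll":0},{"offset":[0,0,1.6],"roll":0},{"offset":[0,0,0],"roll":0},{"offset":[0,0,0],"roll":0},{"offset":[0,0,0],"roll":0}])

```text
t: 31.65
tool_pos: [0.5849, 0.3042, 0.0284]
orientation: [2.159, 2.28, 0.004]
force: [0.4, -0.2, -1.1]
opening: 0.0137
```

step_arm(deltas=[{"offset":[0,0,0.5],"roll":0},{"offset":[0,0,0.1],"roll":0},{"offset":[0,0,0],"roll":0},{"offset":[0,0,0],"roll":0}])

```text
t: 32.15
tool_pos: [0.5844, 0.304, 0.0218]
orientation: [2.159, 2.281, 0.002]
force: [-1.5, -0.1, 5.1]
opening: 0.0134
```

step_arm(deltas=[{"offset":[0,0,0],"roll":0},{"offset":[0,0,0],"roll":0},{"offset":[0,0,-2.5],"roll":0},{"offset":[0,0,-5],"roll":0},{"offset":[0,0,-5],"roll":0},{"offset":[-4,0,0],"roll":0},{"offset":[-5,0,0],"roll":0},{"offset":[-5,0,0],"roll":0},{"offset":[0,0,0],"roll":0}], fingers=2.6)

```text
t: 33.28
tool_pos: [0.5916, 0.1606, 0.1455]
orientation: [2.164, 2.277, -0.001]
force: [0.0, 0.7, 0.3]
opening: 0.0263
```

Run:
```python
from m import *
p=mods(); plan((.6413,.0039,.15,156))
```

```text
[376.5 242.9] 331 rect [ 548.6 -141.    34.4   66.   165.2] mean [ 547.4 -139.3] 165.2
t 33.3 pos [0.5915 0.1625 0.1455] th 93.0 open 0.0262 F [-0.1  0.6  0.3] q6 0.13
7 rows: [{"offset":[-2.30,0.59,-0.06],"roll":-0.157},{"offset":[-2.36,0.23,-0.06],"roll":-0.157},{"offset":[-2.37,-0.15,-0.06],"roll":-0.157},{"offset":[-2.32,-0.52,-0.06],"roll":-0.157},{"offset":[-2.21,-0.87,-0.06],"roll":-0.157},{"offset":[-2.04,-1.21,-0.06],"roll":-0.157},{"offset":[-1.83,-1.51,-0.06],"roll":-0.157}]
```

step_arm(deltas=[{"offset":[-2.3,0.6,0],"roll":-0.157},{"offset":[-2.35,0.25,0],"roll":-0.157},{"offset":[-2.35,-0.15,0],"roll":-0.157},{"offset":[-2.3,-0.5,0],"roll":-0.157},{"offset":[-2.2,-0.85,0],"roll":-0.157},{"offset":[-2.05,-1.2,0],"roll":-0.157},{"offset":[-1.85,-1.5,0],"roll":-0.157},{"offset":[0,0,0],"roll":0},{"offset":[0,0,0],"roll":0}], fingers=4.5)

```text
t: 34.45
tool_pos: [0.6422, 0.0077, 0.1454]
orientation: [-0.653, -3.072, -0.001]
force: [0.4, 0.6, 1.3]
opening: 0.0447
```

Run:
```python
from m import *
mods(); q=shot("scene")
print([(round(d["score"],2),np.round(d["xy"],1),ray(q,d["xy"],.015)[:2].round(4)) for d in cams.pinpoint(q,"module1_mid")+cams.boxes_of(q,"module1_mid")])
save(q,"m2.png",(230,200,470,320),3)
plan((.6413,.0039,.07,156),(.6413,.0039,.019,156))
```

```text
[376.6 243. ] 336 rect [ 548.6 -141.    34.4   66.   165.2] mean [ 547.1 -139.5] 165.9
[(0.81, array([331.2, 224. ]), array([0.5176, 0.0919])), (0.74, array([361.8, 263.9]), array([0.6504, 0.0077])), (0.84, array([361.8, 266.8]), array([ 6.549e-01, -3.000e-04])), (0.56, array([326.3, 225.8]), array([0.5114, 0.0796]))]
t 34.6 pos [0.6422 0.0074 0.1456] th 156.1 open 0.0454 F [ 0.8 -0.3  0.9] q6 -1.22
2 rows: [{"offset":[-0.03,-0.18,3.78],"roll":0.001},{"offset":[-0.03,-0.18,3.78],"roll":0.001}]
1 rows: [{"offset":[0.00,0.00,5.10],"roll":-0.000}]
```

step_arm(deltas=[{"offset":[0,-0.2,4],"roll":0},{"offset":[0,-0.15,4],"roll":0},{"offset":[0,0,3],"roll":0},{"offset":[0,0,1.7],"roll":0},{"offset":[0,0,0],"roll":0},{"offset":[0,0,0],"roll":0}])

```text
t: 35.4
tool_pos: [0.6421, 0.0031, 0.0203]
orientation: [0.649, 3.071, 0.001]
force: [0.2, 0.5, -0.0]
opening: 0.045
```

step_arm(deltas=[{"offset":[0,0,0],"roll":0},{"offset":[0,0,0],"roll":0},{"offset":[0,0,0],"roll":0},{"offset":[0,0,0],"roll":0},{"offset":[0,0,0],"roll":0},{"offset":[0,0,0],"roll":0}], fingers=0.4)

```text
t: 36.15
tool_pos: [0.641, 0.0031, 0.0189]
orientation: [0.65, 3.073, 0.0]
force: [-1.1, 0.6, 2.8]
opening: 0.0136
```

step_arm(deltas=[{"offset":[0,0,-3],"roll":0},{"offset":[0,0,-5],"roll":0},{"offset":[0,0,-5],"roll":0},{"offset":[0,0,0],"roll":0},{"offset":[0,0,0],"roll":0}])

```text
t: 36.78
tool_pos: [0.6405, 0.0031, 0.1478]
orientation: [-0.65, -3.073, 0.0]
force: [0.2, -0.6, -0.7]
opening: 0.0135
```

Run:
```python
from h import *
plan((.5253,.3016,.15,93))
```

```text
t 36.8 pos [0.6405 0.0031 0.1478] th 156.1 open 0.0135 F [ 0.2 -0.6 -0.7] q6 -1.23
7 rows: [{"offset":[3.23,3.23,-0.03],"roll":0.157},{"offset":[3.70,2.69,-0.03],"roll":0.157},{"offset":[4.07,2.07,-0.03],"roll":0.157},{"offset":[4.35,1.41,-0.03],"roll":0.157},{"offset":[4.52,0.71,-0.03],"roll":0.157},{"offset":[4.57,-0.01,-0.03],"roll":0.157},{"offset":[4.51,-0.72,-0.03],"roll":0.157}]
```

step_arm(deltas=[{"offset":[3.25,3.25,0],"roll":0.157},{"offset":[3.7,2.7,0],"roll":0.157},{"offset":[4.05,2.05,0],"roll":0.157},{"offset":[4.35,1.4,0],"roll":0.157},{"offset":[4.5,0.7,0],"roll":0.157},{"offset":[4.55,0,0],"roll":0.157},{"offset":[4.5,-0.7,0],"roll":0.157},{"offset":[0,0,0],"roll":0},{"offset":[0,0,0],"roll":0}])

```text
t: 37.9
tool_pos: [0.5246, 0.3003, 0.1466]
orientation: [-2.156, -2.284, 0.005]
force: [0.0, -0.5, -1.4]
opening: 0.0137
```

Run:
```python
from h import *
plan((.5253,.3016,.1,93),(.5253,.3016,.025,93))
```

```text
t 37.9 pos [0.5246 0.3003 0.1466] th 93.3 open 0.0137 F [ 0.  -0.5 -1.4] q6 0.38
1 rows: [{"offset":[0.13,0.08,4.66],"roll":0.005}]
2 rows: [{"offset":[0.00,0.00,3.75],"roll":-0.000},{"offset":[0.00,0.00,3.75],"roll":-0.000}]
```

step_arm(deltas=[{"offset":[0.1,0.1,4],"roll":0},{"offset":[0,0,4],"roll":0},{"offset":[0,0,2.8],"roll":0},{"offset":[0,0,1.2],"roll":0},{"offset":[0,0,0.3],"roll":0},{"offset":[0,0,0],"roll":0},{"offset":[0,0,0],"roll":0}])

```text
t: 38.78
tool_pos: [0.5276, 0.3024, 0.0272]
orientation: [2.159, 2.281, 0.004]
force: [-0.1, 0.3, -1.1]
opening: 0.0132
```

step_arm(deltas=[{"offset":[0,0,0.15],"roll":0},{"offset":[0,0,0],"roll":0},{"offset":[0,0,0],"roll":0}])

```text
t: 39.15
tool_pos: [0.5265, 0.3021, 0.0242]
orientation: [2.159, 2.282, 0.0]
force: [-0.7, -0.5, -0.4]
opening: 0.0136
```

step_arm(deltas=[{"offset":[0,0,0],"roll":0},{"offset":[0,0,0],"roll":0},{"offset":[0,0,-2.5],"roll":0},{"offset":[0,0,-5],"roll":0},{"offset":[0,0,-5],"roll":0},{"offset":[-4,0,0],"roll":0},{"offset":[-5,0,0],"roll":0},{"offset":[-5,0,0],"roll":0},{"offset":[-5,0,0],"roll":0},{"offset":[-5,0,0],"roll":0},{"offset":[-5,0,0],"roll":0},{"offset":[0,0,0],"roll":0}], fingers=2.6)

```text
t: 40.65
tool_pos: [0.5426, 0.0092, 0.1494]
orientation: [2.164, 2.276, -0.0]
force: [0.2, 0.7, 0.4]
opening: 0.0257
```

Run:
```python
from m import *
p=mods(); save(p,"c1.png",(55,180,255,330),4); plan((.548,-.1405,.15,165))
```

```text
[376.5 242.8] 326 rect [ 548.7 -140.8   33.4   65.8  164.4] mean [ 547.5 -139.4] 164.9
t 40.7 pos [0.5426 0.0111 0.1493] th 93.0 open 0.0259 F [ 0.1  0.7 -1. ] q6 -0.13
8 rows: [{"offset":[-1.90,-0.03,-0.01],"roll":-0.157},{"offset":[-1.87,-0.33,-0.01],"roll":-0.157},{"offset":[-1.79,-0.61,-0.01],"roll":-0.157},{"offset":[-1.68,-0.89,-0.01],"roll":-0.157},{"offset":[-1.52,-1.14,-0.01],"roll":-0.157},{"offset":[-1.32,-1.36,-0.01],"roll":-0.157},{"offset":[-1.09,-1.55,-0.01],"roll":-0.157},{"offset":[-0.83,-1.70,-0.01],"roll":-0.157}]
```

View pics/c1.png

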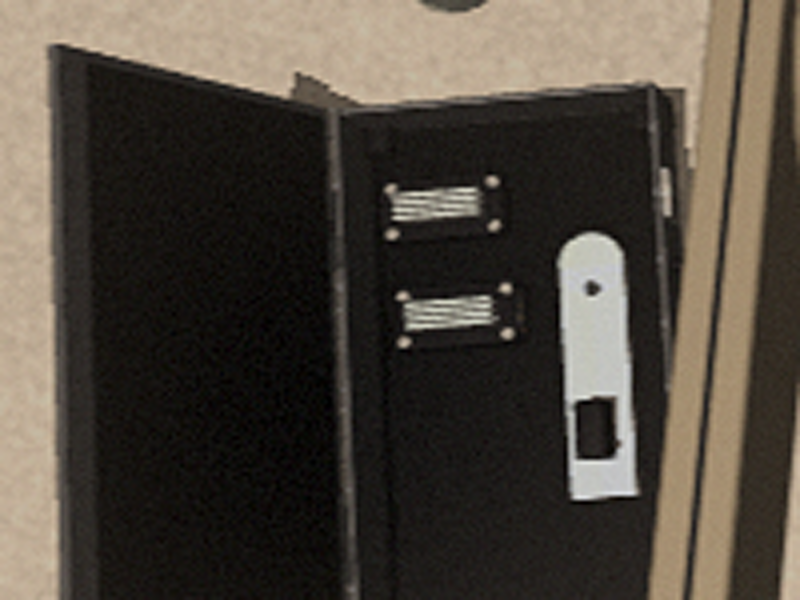

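step_arm(deltas=[{"offset":[-1.9,0,0],"roll":-0.157},{"offset":[-1.85,-0.35,0],"roll":-0.157},{"offset":[-1.8,-0.6,0],"roll":-0.157},{"offset":[-1.7,-0.9,0],"roll":-0.157},{"offset":[-1.5,-1.15,0],"roll":-0.157},{"offset":[-1.3,-1.35,0],"roll":-0.157},{"offset":[-1.1,-1.55,0],"roll":-0.157},{"offset":[-0.85,-1.7,0],"roll":-0.157},{"offset":[0,0,4],"roll":0},{"offset":[0,0,3],"roll":0},{"offset":[0,0,0],"roll":0},{"offset":[0,0,0],"roll":0}], fingers=4.5)

```text
t: 42.2
tool_pos: [0.5495, -0.1385, 0.0804]
orientation: [0.405, 3.114, -0.0]
force: [0.8, 0.1, 0.5]
opening: 0.045
```

Run:
```python
from m import *
q=shot("scene")
print([(round(d["score"],2),np.round(d["xy"],1),ray(q,d["xy"],.015)[:2].round(4)) for d in cams.pinpoint(q,"module1_mid")+cams.boxes_of(q,"module1_mid")])
plan((.548,-.1405,.019,165))
```

```text
[(0.67, array([376.8, 185.6]), array([0.5295, 0.302 ])), (0.67, array([329.8, 223.6]), array([0.5138, 0.0914])), (0.83, array([326.6, 226.3]), array([0.5131, 0.0784])), (0.74, array([394.6, 191.4]), array([0.583 , 0.3017])), (0.69, array([376.9, 185.3]), array([0.529 , 0.3035]))]
t 42.4 pos [ 0.5499 -0.1392  0.0811] th 165.1 open 0.0450 F [ 0.2 -0.2  0.8] q6 -1.65
2 rows: [{"offset":[0.08,-0.09,3.10],"roll":0.001},{"offset":[0.08,-0.09,3.10],"roll":0.001}]
```

step_arm(deltas=[{"offset":[0.1,-0.1,3],"roll":0},{"offset":[0.1,-0.05,2],"roll":0},{"offset":[0,0,1.2],"roll":0},{"offset":[0,0,0],"roll":0},{"offset":[0,0,0],"roll":0}])

```text
t: 42.98
tool_pos: [0.5469, -0.1403, 0.0179]
orientation: [0.407, 3.114, -0.0]
force: [0.1, 0.3, -0.7]
opening: 0.0449
```

step_arm(deltas=[{"offset":[0,0,0],"roll":0},{"offset":[0,0,0],"roll":0},{"offset":[0,0,0],"roll":0},{"offset":[0,0,0],"roll":0},{"offset":[0,0,0],"roll":0},{"offset":[0,0,0],"roll":0}], fingers=0.4)

```text
t: 43.72
tool_pos: [0.5464, -0.1401, 0.0173]
orientation: [0.407, 3.115, -0.0]
force: [-1.0, 0.0, 1.9]
opening: 0.0136
```

step_arm(deltas=[{"offset":[0,0,-3],"roll":0},{"offset":[0,0,-5],"roll":0},{"offset":[0,0,-5],"roll":0},{"offset":[0,0,0],"roll":0},{"offset":[0,0,0],"roll":0}])

```text
t: 44.35
tool_pos: [0.5459, -0.1398, 0.1464]
orientation: [-0.407, -3.114, -0.0]
force: [0.3, 0.3, -1.8]
opening: 0.0134
```

Run:
```python
from h import *
plan((.4653,.2984,.15,93))
```

```text
t 44.4 pos [ 0.5459 -0.1398  0.1464] th 165.1 open 0.0134 F [ 0.3  0.3 -1.8] q6 -1.65
9 rows: [{"offset":[2.12,4.48,-0.04],"roll":0.140},{"offset":[2.72,4.14,-0.04],"roll":0.140},{"offset":[3.27,3.72,-0.04],"roll":0.140},{"offset":[3.76,3.23,-0.04],"roll":0.140},{"offset":[4.17,2.67,-0.04],"roll":0.140},{"offset":[4.50,2.06,-0.04],"roll":0.140},{"offset":[4.74,1.42,-0.04],"roll":0.140},{"offset":[4.90,0.74,-0.04],"roll":0.140},{"offset":[4.95,0.05,-0.04],"roll":0.140}]
```

step_arm(deltas=[{"offset":[2.1,4.5,0],"roll":0.14},{"offset":[2.7,4.15,0],"roll":0.14},{"offset":[3.25,3.7,0],"roll":0.14},{"offset":[3.75,3.25,0],"roll":0.14},{"offset":[4.15,2.65,0],"roll":0.14},{"offset":[4.5,2.05,0],"roll":0.14},{"offset":[4.75,1.4,0],"roll":0.14},{"offset":[4.9,0.75,0],"roll":0.14},{"offset":[4.95,0.05,0],"roll":0.14},{"offset":[0,0,0],"roll":0},{"offset":[0,0,0],"roll":0}])

```text
t: 45.72
tool_pos: [0.4653, 0.2973, 0.1451]
orientation: [-2.161, -2.279, 0.005]
force: [0.2, -0.8, -1.5]
opening: 0.0134
```

Run:
```python
from h import *
plan((.4653,.2984,.025,93))
```

```text
t 45.7 pos [0.4653 0.2973 0.1451] th 93.1 open 0.0134 F [ 0.2 -0.8 -1.5] q6 0.42
3 rows: [{"offset":[0.04,0.00,4.00],"roll":0.000},{"offset":[0.04,0.00,4.00],"roll":0.000},{"offset":[0.04,0.00,4.00],"roll":0.000}]
```

step_arm(deltas=[{"offset":[0.1,0,4],"roll":0},{"offset":[0,0,4],"roll":0},{"offset":[0,0,2.7],"roll":0},{"offset":[0,0,1.2],"roll":0},{"offset":[0,0,0.3],"roll":0},{"offset":[0,0,0],"roll":0},{"offset":[0,0,0],"roll":0},{"offset":[0,0,0],"roll":0}])

```text
t: 46.72
tool_pos: [0.467, 0.2995, 0.0261]
orientation: [2.163, 2.277, 0.003]
force: [0.5, 0.0, -1.3]
opening: 0.0138
```

step_arm(deltas=[{"offset":[0,0,0.2],"roll":0},{"offset":[0,0,0],"roll":0},{"offset":[0,0,0],"roll":0}])

```text
t: 47.1
tool_pos: [0.4663, 0.2991, 0.0231]
orientation: [-2.164, -2.278, 0.0]
force: [0.4, 0.1, -0.8]
opening: 0.0139
```

step_arm(deltas=[{"offset":[0,0,0],"roll":0},{"offset":[0,0,0],"roll":0},{"offset":[0,0,-2.5],"roll":0},{"offset":[0,0,-5],"roll":0},{"offset":[0,0,-5],"roll":0},{"offset":[-4,0,0],"roll":0},{"offset":[-5,0,0],"roll":0},{"offset":[-5,0,0],"roll":0},{"offset":[-5,0,0],"roll":0},{"offset":[-5,0,0],"roll":0},{"offset":[-5,0,0],"roll":0},{"offset":[0,0,0],"roll":0}], fingers=2.6)

```text
t: 48.6
tool_pos: [0.4813, 0.0065, 0.1484]
orientation: [2.169, 2.272, -0.0]
force: [0.1, 0.6, 0.5]
opening: 0.0262
```

Run:
```python
from m import *
p=mods(); save(p,"c2.png",(55,160,395,370),2)
for n in("top","scene"):
  q=shot(n)
  print([(round(d["score"],2),np.round(d["xy"],1),ray(q,d["xy"],.19)[:2].round(4)) for d in cams.pinpoint(q,"lid_edge")])
plan()
```

```text
[369.7 468.5] 480 rect [  93.9 -106.3   44.    43.8   87.7] mean [  92.3 -105.6] 36.0
[(0.59, array([ 67.9, 269.5]), array([0.4933, 0.4268]))]
[(0.62, array([388.5,  98.2]), array([0.4672, 0.4642])), (0.57, array([219.5, 370.6]), array([ 0.6869, -0.4265])), (0.5, array([346.5, 377.4]), array([ 0.8242, -0.3489]))]
t 48.9 pos [0.4811 0.0107 0.1481] th 93.0 open 0.0258 F [0.  1.1 0. ] q6 -0.14
```

View pics/c2.png

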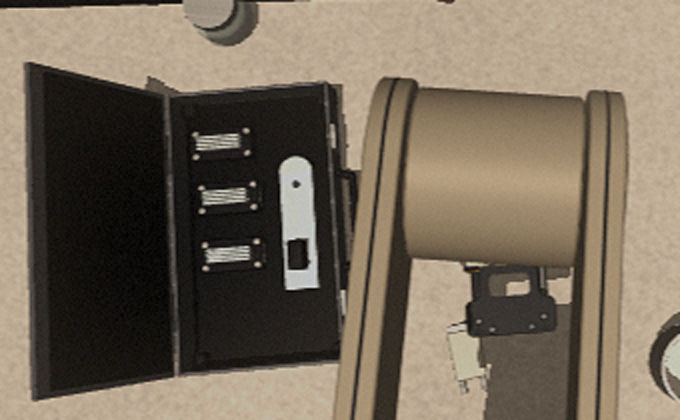

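Run:
```python
from h import *
plan((.481,.0107,.30,93),(.488,.47,.30,93),(.488,.47,.165,93),step=.052)
```

```text
t 48.9 pos [0.4811 0.0107 0.1481] th 93.0 open 0.0258 F [0.  1.1 0. ] q6 -0.14
3 rows: [{"offset":[0.00,-0.00,-5.06],"roll":0.000},{"offset":[0.00,-0.00,-5.06],"roll":0.000},{"offset":[0.00,-0.00,-5.06],"roll":0.000}]
9 rows: [{"offset":[5.09,0.34,-0.00],"roll":-0.000},{"offset":[5.09,0.34,-0.00],"roll":-0.000},{"offset":[5.09,0.34,-0.00],"roll":-0.000},{"offset":[5.09,0.34,-0.00],"roll":-0.000},{"offset":[5.09,0.34,-0.00],"roll":-0.000},{"offset":[5.09,0.34,-0.00],"roll":-0.000},{"offset":[5.09,0.34,-0.00],"roll":-0.000},{"offset":[5.09,0.34,-0.00],"roll":-0.000},{"offset":[5.09,0.34,-0.00],"roll":-0.000}]
3 rows: [{"offset":[0.00,0.00,4.50],"roll":-0.000},{"offset":[0.00,0.00,4.50],"roll":-0.000},{"offset":[0.00,0.00,4.50],"roll":-0.000}]
```

step_arm(deltas=[{"offset":[0,0,-5],"roll":0},{"offset":[0,0,-5],"roll":0},{"offset":[0,0,-5],"roll":0},{"offset":[5.1,0.35,0],"roll":0},{"offset":[5.1,0.35,0],"roll":0},{"offset":[5.1,0.35,0],"roll":0},{"offset":[5.1,0.35,0],"roll":0},{"offset":[5.1,0.35,0],"roll":0},{"offset":[5.1,0.35,0],"roll":0},{"offset":[5.1,0.35,0],"roll":0},{"offset":[5.1,0.35,0],"roll":0},{"offset":[5.1,0.35,0],"roll":0}], fingers=0)

```text
t: 50.35
tool_pos: [0.4877, 0.4726, 0.298]
orientation: [-2.161, -2.28, 0.0]
force: [0.5, -0.3, -0.0]
opening: 0.0006
```

Run:
```python
from h import *
plan((.488,.47,.165,93))
```

```text
t 50.4 pos [0.4877 0.4726 0.298 ] th 93.1 open 0.0006 F [ 0.5 -0.3 -0. ] q6 0.64
3 rows: [{"offset":[-0.09,0.01,4.43],"roll":0.000},{"offset":[-0.09,0.01,4.43],"roll":0.000},{"offset":[-0.09,0.01,4.43],"roll":0.000}]
```

step_arm(deltas=[{"offset":[0,0,4.5],"roll":0},{"offset":[0,0,4.5],"roll":0},{"offset":[0,0,4.2],"roll":0},{"offset":[0,0,0],"roll":0},{"offset":[-2,0,0],"roll":0},{"offset":[-2,0,0],"roll":0},{"offset":[-1.5,0,0],"roll":0},{"offset":[-1,0,0],"roll":0},{"offset":[-1,0,0],"roll":0},{"offset":[0,0,0],"roll":0}])

```text
t: 51.6
tool_pos: [0.4932, 0.394, 0.1663]
orientation: [2.165, 2.277, -0.0]
force: [0.2, -0.1, -0.8]
opening: 0.0003
```

step_arm(deltas=[{"offset":[-1,0,0],"roll":0},{"offset":[-1,0,0],"roll":0},{"offset":[-1,0,0],"roll":0},{"offset":[-1,0,0],"roll":0},{"offset":[0,0,0],"roll":0}])

```text
t: 52.22
tool_pos: [0.4952, 0.3537, 0.1661]
orientation: [2.165, 2.276, -0.0]
force: [-0.5, 0.4, -0.1]
opening: 0.0003
```

Run:
```python
from h import *
p=shot("scene"); save(p,"l1.png",(200,20,500,260),2)
print([(round(d["score"],2),np.round(d["xy"],1)) for d in cams.pinpoint(p,"lid_edge")])
plan()
```

```text
[(0.65, array([374.3, 103.5]))]
t 52.3 pos [0.4951 0.3545 0.1662] th 92.9 open 0.0007 F [-0.   0.5 -0.6] q6 0.49
```

step_arm(deltas=[{"offset":[-1,0,0],"roll":0},{"offset":[-1,0,0],"roll":0},{"offset":[-1,0,0],"roll":0},{"offset":[0,0,0],"roll":0},{"offset":[0,0,0],"roll":0},{"offset":[0,0,0],"roll":0},{"offset":[0,0,0],"roll":0}])

```text
t: 53.2
tool_pos: [0.4965, 0.3249, 0.1661]
orientation: [-2.164, -2.278, 0.0]
force: [-1.3, -0.4, -0.5]
opening: 0.0005
```

```bash
cat > lid.py <<'E'
from h import *
for n in("scene","top"):
    p=shot(n); save(p,n+"_l.png")
    ds=cams.pinpoint(p,"lid_edge"); print(n,[(round(d["score"],2),np.round(d["xy"],1)) for d in ds])
    for a in(0,.1,.3,.6,1,1.3,1.5,1.9):
        v=.084-.178*np.cos(a); print(a,proj(p,[.497-.052*v,.267+v,.0525+.178*np.sin(a)]).round(0),end=" ")
    print()
plan()
E
python3 lid.py
```

```text
scene [(0.97, array([346.3, 184.3]))]
0 [343. 193.] 0.1 [344. 187.] 0.3 [345. 174.] 0.6 [350. 152.] 1 [360. 125.] 1.3 [370. 109.] 1.5 [376. 101.] 1.9 [387.  95.] 
top [(0.57, array([227.1, 265.1]))]
0 [227. 267.] 0.1 [225. 266.] 0.3 [218. 265.] 0.6 [200. 264.] 1 [164. 264.] 1.3 [131. 265.] 1.5 [109. 266.] 1.9 [ 69. 270.] 
t 53.4 pos [0.4965 0.3248 0.1661] th 92.9 open 0.0006 F [-0.1  0.1 -0.1] q6 0.44
```

step_arm(deltas=[{"offset":[-4,0,0],"roll":0},{"offset":[-4,0,0],"roll":0},{"offset":[-4,0,0],"roll":0},{"offset":[0,0,4],"roll":0},{"offset":[0,0,4],"roll":0},{"offset":[0,0,1.5],"roll":0},{"offset":[0,0,0.5],"roll":0},{"offset":[0,0,0],"roll":0},{"offset":[0,0,0],"roll":0}])

```text
t: 54.52
tool_pos: [0.5039, 0.2053, 0.0678]
orientation: [2.163, 2.277, 0.004]
force: [-0.1, 0.8, 0.8]
opening: 0.0006
```

step_arm(deltas=[{"offset":[0,0,0.3],"roll":0},{"offset":[0,0,0.2],"roll":0},{"offset":[0,0,0],"roll":0}])

```text
t: 54.9
tool_pos: [0.5025, 0.2048, 0.061]
orientation: [-2.164, -2.277, 0.0]
force: [0.5, -0.9, -0.1]
opening: 0.0004
```

step_arm(deltas=[{"offset":[0,0,0.2],"roll":0},{"offset":[0,0,0],"roll":0}])

```text
t: 55.15
tool_pos: [0.5025, 0.2048, 0.0589]
orientation: [-2.164, -2.277, 0.0]
force: [-0.1, 0.3, 0.2]
opening: 0.0001
```

step_arm(deltas=[{"offset":[0,0,-4],"roll":0},{"offset":[0,0,-5],"roll":0},{"offset":[0,0,-5],"roll":0},{"offset":[-5,0,-4],"roll":0},{"offset":[-5,0,0],"roll":0},{"offset":[-5,0,0],"roll":0},{"offset":[0,0,0],"roll":0},{"offset":[0,0,0],"roll":0}])

```text
t: 56.15
tool_pos: [0.5103, 0.0565, 0.2381]
orientation: [-2.165, -2.276, -0.001]
force: [0.0, 0.4, 0.0]
opening: 0.0005
```

Run:
```python
from h import *
p=shot("scene"); save(p,"f.png",(100,90,500,420),2); plan()
```

```text
t 56.2 pos [0.5102 0.057  0.2381] th 92.9 open 0.0005 F [-0.8 -0.3 -0. ] q6 -0.04
```

View pics/f.png

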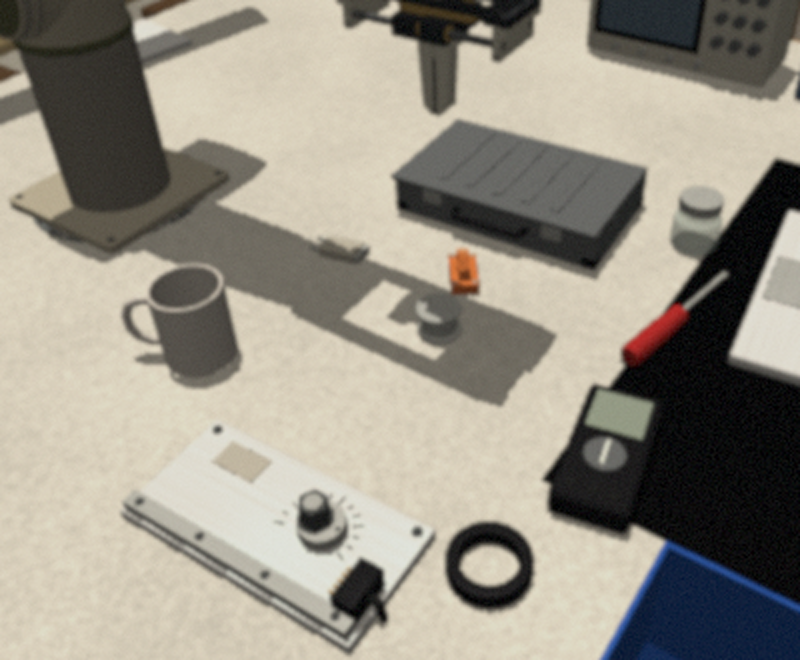

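```bash
python3 -c "
from plant import robot
print(robot.close_job())"
```

```text
the job is handed in; nothing more can be done
None
```

I handed the job in at about 56 s of the 210 s allowed. `robot.close_job()` gives no verdict, so the results below rest on my own checks.

- **Setting:** I laid the gauge against the rail with its nose 73–80 mm along the nest, past the bolt. I then turned the roller by its hexagon from about -16° to about -87°, which is a gap of about 35.3 mm.
- **Proof:** The gauge slid back out along the rail with no noticeable side force where I read it. I left the roller at that setting.
- **Packing:** The gauge and the three black modules, the only ones I found, lie flat in one layer in the case. I left the orange look-alike and the bystanders alone.
- **Lid:** I tipped it over from behind and it fell shut. Probing down near the free edge met nothing at 58.9 mm against a nominal lid top of 55.5 mm, so it is within about 0.025 rad of closed.

Two checks did not agree fully:
- **Roller angle:** The black dot in the top view read nearer -82° than the -87° I got from the gripper. Both are inside the allowed band.
- **Lid angle:** The network's lid-edge point in the scene view suggested about 0.1 rad open. The probe, the top view and the last picture all showed it shut.

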